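# Show the column's inlet frit to the bench microscope

### The job

I have taken the end nut off the thick column and want its bare end looked at: first lift the spanner that was left across the tray and lay it down flat on the rubber mat (don't drop it), then take the thick column out of its saddles and hold it up in the air in front of the microscope, bare end facing squarely into the lens, in line with the slanting barrel, centred, and about 40 mm from the glass. Finish while still holding it there, steady and in your grip. Don't knock the microscope, and leave the slim column and the loose end nut where they are.

Things in the scene. Friction and masses are not known exactly. Their poses are not given: they have to be found in the camera images.
- tray: White open tray, fixed, 260 (its x) by 218 mm (its y), walls 56 mm high and 4 thick, floor 4 mm thick. Origin: centre of its underside, on the bench. Two lanes along x at y = +40 and -40 mm, one column in each (which is where varies), lying along x in two grey V saddles 10 mm thick at x = +50 and -50 mm, 41 mm high, open between them.
- column: The thick steel column, loose, about 0.26 kg; x along its axis, level and 34 mm above the bench in the tray. Origin: on the axis, midway between the saddles. Plain tube 16 mm in diameter from x = -58 to +58 mm: grip it near the origin from above, closing across it. Bare end at x = +80 mm; at the -x end a hexagonal nut 30 mm across (x = -58 to -82 mm) and a black plug (to -100 mm).
- bare_end (a point): Centre of the flat bare end face of the thick column (pale frit in a 16 mm tube end, behind it a threaded collar 22 mm in diameter and 20 mm long), 80 mm from the column's origin (the column balances 6 mm from its origin towards the nut); its x axis points out of that end, along the column.
- spanner: Flat steel double open-ended spanner, loose, about 0.32 kg, about 262 mm long (its x), 8 mm thick throughout, shank 20 mm wide for 70 mm either side of the middle, heads 46 mm wide. Origin: centre of its underside. It lies flat across the tray on both long rims (underside 56 mm above the bench), over the middle of both columns; grip the shank from above near its middle.
- mat: Plain grey rubber tool mat, fixed flat on the bench, 300 mm (its x) by 130 mm (its y), 3 mm thick. Origin: centre of its underside.
- scope_stand: Bench microscope, fixed: grey base plate (90 mm ahead of the post, 60 behind, 160 wide, 14 thick), steel post 22 mm in diameter and 340 high, a grey block on it (height varies, locked) carrying a slanting white barrel 36 mm in diameter and 115 long that ends in a black ring 40 mm in diameter. Origin: foot of the post, on the bench; its x axis is the level direction the barrel looks in.
- lens (a point): Centre of the microscope's front glass, 110 mm ahead of the post's axis and 170 to 230 mm above the bench. Its x axis is the optical axis, pointing out of the lens, 25 degrees below level; y is level. To be in line, the column is tipped with its bare end 25 degrees up, the bare end's x axis pointing against this one.
- slim_column: The slim steel column in the other lane, loose, tube 8 mm in diameter, plugged at both ends, 190 mm long over all. Origin: its middle, on the axis, about 28 mm above the bench. Leave it alone.
- end_nut: Loose hexagonal steel end nut, 30 mm across and 24 mm high, standing on the bench. Origin: centre of its underside. Leave it alone.
Things that resemble listed ones, but are neither listed nor needed, are in the scene too. Leave any orange or pink look-alike of the column alone.

How it is judged:
By the outcome, as a careful person would: the job done as asked, in the order asked, and still so for the second after the job is handed in, while the arm keeps its last pose, push and grip.
It also fails if it takes over 56 s, if anything falls off the work surface, if the arm or the gripper's body presses on something with over 40 N, if the wrist force passes 120 N, or if a joint passes its speed limit or range.

### The arm

A 7-joint arm with a two-finger parallel gripper is mounted at the origin on the work surface. World frame = base frame: x ahead of the robot, y to its left, z up, the work surface at z = 0. Lengths are in m, angles in degrees, forces in N, time in s.
With the tool pointing down it reaches from about 0.425 to 0.875 m from the base axis. Payload 4.7 kg.
Tool frame: the origin (TCP) lies on the centre line of the jaws, within the pads' length; the fingertips stand 25 mm ahead of it and the grasp point (between the pads) lies 6 mm ahead of it; z points along the fingers, y is the direction in which the jaws open and shut (so a half turn about z gives the same grasp; the last joint's range is limited). The gripper opens to 87 mm and grips with 3 to 60 N. Pads are 19 mm wide; open, the fingers measure 117 mm over their backs; the gripper's body (75 mm by 190 mm) begins 51 mm behind the grasp point.
Start: joints at [-66.916, 18.392, -4.016, 83.108, 1.295, 78.541, -3.26], TCP at [0.246, 0.601, 0.248] pointing down, gripper open.
Joint ranges: [-163.93, 163.93], [-17.29, 119.83], [-79.2, 71.16], [3.27, 140.29], [-89.18, 269.18], [5.43, 117.66], [-154.24, 154.24]. Speed limits (degrees/s): [147.25, 147.25, 180, 180, 180, 180, 180].

### API

Orientations are given as [roll, pitch, yaw] about the fixed x, y, z axes, in that order (R = Rz(yaw) Ry(pitch) Rx(roll)).
In Python, from cell import env gives the robot as it stands.
- The arm moves only by the shell command python3 -m creep 'ROWS' [OPENING] [FORCE]. ROWS is JSON, a list of rows, each an object of numbers: "tx", "ty", "tz": the shift along the tool's x, y, z in m; "rx", "ry", "rz": the turn, a rotation vector about the tool's x, y, z in degrees. In form: [{"tx": .., "ty": .., "tz": .., "rx": .., "ry": .., "rz": ..}, ...]. A call has 1 to 20 rows; each row shifts and turns the commanded pose from where the row before left it, along the tool's axes as they then stand; what a row does not reach is not made up. A row lasts 1/8 s, in which the tool goes at most 62.5 mm and 10.7 degrees, less where a joint would pass 70% of its speed; a pose out of reach is approached as far as the arm can. A call is refused whole if a number of a shift passes 0.0625 or a number of a turn 10.7, either way. A call with a gripper value outside its range is refused whole. OPENING is the finger opening in m, from 0 to 0.087, set as the call begins (- or left out, the last holds). The fingers move at their own pace and stop on an object; FORCE is the grip in N (left out, the last holds). Time passes only in rows, so rows that do not move let the fingers close. It gives the time, the measured TCP pose, the force and the opening at its end, in the units of the state.
- env.get_obs(): the state, without advancing time (a new reading comes with each control period).
- env.read_camera(name): name is "scene" or "side" or "wrist"; returns a dict with "pixels" (384x512x3 uint8, red, green, blue), "intrinsics" (3x3 intrinsics, pixels), "D" ([k1, k2, p1, p2, k3] as OpenCV has them; the pictures are not rectified), "R" (3x3) and "t" (3): a world point X has camera coordinates R X + t. Camera axes: x right, y down, z forward; pixel columns grow to the right and rows downward; lengths in m; the calibration is good to about 2 mm. A picture is of the moment at which its call begins. There is no depth.
- env.sign_off(): hands the job in, once; it reports no verdict.
The state is a dict: "time_s": time; "qpos": joint angles; "joint_velocities": joint speeds; "effort": joint torques, N m; "tool_pos": TCP position; "tool_rot": TCP orientation; "force": force on the tool from outside, world axes, zero at the start; "wrist_torque": the same for the moment, N m; "grip_width": finger opening in m.
Only numpy, scipy, OpenCV 4.12 (cv2) and the standard library are available. Lean on these libraries where they do the work, as an engineer would, in place of code of your own. Each camera call takes 0.05 s, during which the arm holds its last target.

## Working session

There is one attempt and no reset: what is moved stays moved. The work goes in short steps, Python scripts to look and compute and a shell command to move; the robot and the scene stay as the last step left them, time stands still between calls to the robot, and variables do not carry over. Pictures are saved under pics/ and viewed, and the job is handed in when it is done.

```bash
mkdir -p pics; ls; python3 - <<'E'
from cell import env
import cv2
print(env.get_obs())
for n in ["scene","side","wrist"]:
    c=env.read_camera(n); cv2.imwrite(f"pics/{n}0.png",c["pixels"][:,:,::-1])
    print(n,c["intrinsics"],c["D"],c["R"],c["t"])
E
```

```text
pics
{'time_s': 0.0, 'qpos': array([-66.91535901,  18.43973227,  -4.01512358,  83.17539839,
         1.29499074,  78.54202033,  -3.26118344]), 'joint_velocities': array([ 0.0412843 , -0.00880694, -0.12945676,  0.04440957,  0.04413445,
        0.10652338,  0.03591786]), 'effort': array([-9.02982538e-04, -4.91270900e+01, -4.04385868e-01, -3.12528098e+01,
       -6.38859300e-02,  4.36129177e-02,  1.76507710e-04]), 'tool_pos': array([0.24625581, 0.60098664, 0.24644946]), 'tool_rot': array([-1.79888093e+02,  5.97214980e-03,  1.57723553e+02]), 'force': array([-0.26572887, -0.52733789, -0.39410021]), 'wrist_torque': array([ 0.02195109, -0.03841564, -0.04293155]), 'grip_width': 0.086934719635935}
scene [[456.44902725   0.         259.96873187]
 [  0.         456.44902725 188.67209402]
 [  0.           0.           1.        ]] [0.02466523 0.         0.         0.         0.        ] [[ 0.77561581  0.63086137  0.02083372]
 [ 0.46372223 -0.54711206 -0.69687164]
 [-0.42823101  0.55016572 -0.71689321]] [-0.43689556 -0.16841689  1.70099672]
side [[407.76893711   0.         253.40444037]
 [  0.         407.76893711 191.91901198]
 [  0.           0.           1.        ]] [0.01013053 0.         0.         0.         0.        ] [[ 0.91930256 -0.39343957 -0.00938707]
 [-0.29574364 -0.67489838 -0.67605316]
 [ 0.25965075  0.62427357 -0.73679305]] [-0.49282589  0.26530472  1.05973207]
wrist [[299.38823458   0.         258.52983387]
 [  0.         299.38823458 193.51131637]
 [  0.           0.           1.        ]] [-0.06233477  0.          0.          0.          0.        ] [[ 0.37901877  0.92538708 -0.00187548]
 [ 0.88305055 -0.36107114  0.29974882]
 [ 0.2767065  -0.11526657 -0.95401631]] [-0.64870855 -0.03568953  0.39118801]
```

View pics/scene0.png

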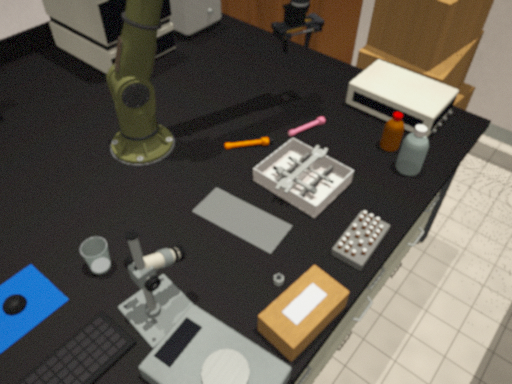

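View pics/side0.png

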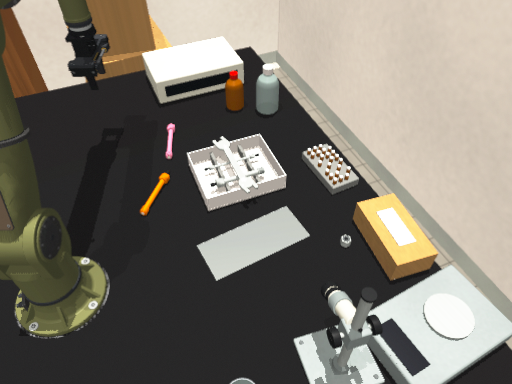

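View pics/wrist0.png

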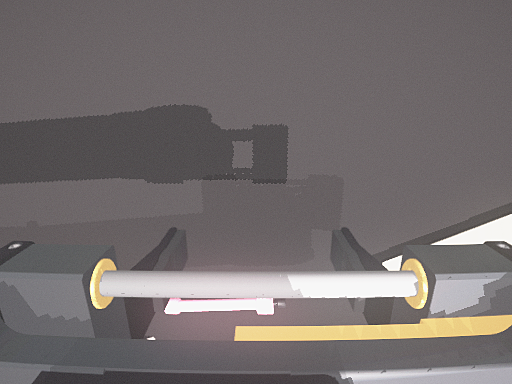

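The scene view shows the tray at about (303,177) with the spanner across it, the mat at (242,219), the microscope at (155,280) and the loose nut at (279,279). The orange and pink look-alikes lie near (248,143) and (307,126). I'll enlarge the tray and microscope areas.

```bash
python3 - <<'E'
import cv2
def crop(n,x0,y0,x1,y1,s,o):
    im=cv2.imread(f"pics/{n}0.png")[y0:y1,x0:x1]
    cv2.imwrite(f"pics/{o}.png",cv2.resize(im,None,fx=s,fy=s,interpolation=cv2.INTER_CUBIC))
crop("scene",245,130,360,220,6.9,"c_scene_tray")
crop("side",180,130,295,215,6.9,"c_side_tray")
crop("scene",105,225,215,350,4.8,"c_scene_scope")
crop("side",285,275,400,384,5.5,"c_side_scope")
E
```

```text
(no output)
```

View pics/c_scene_tray.png

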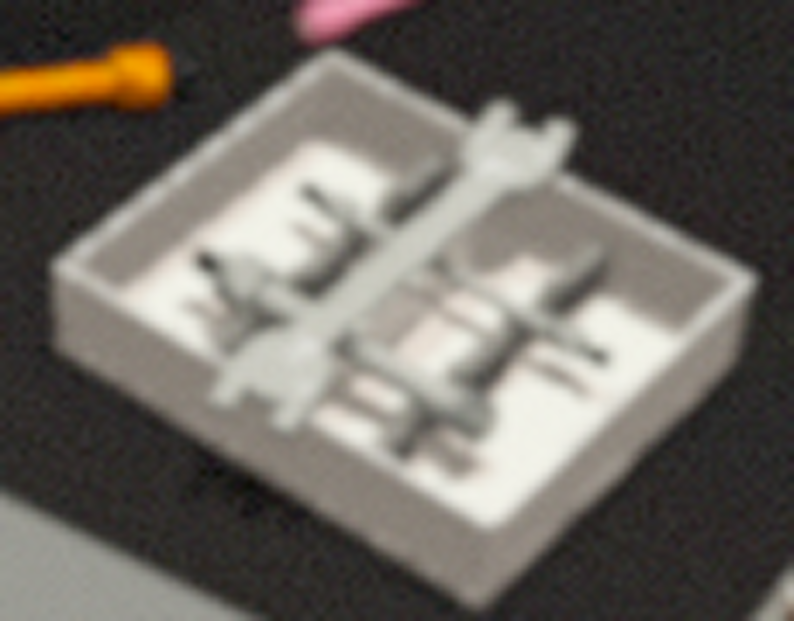

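View pics/c_side_tray.png

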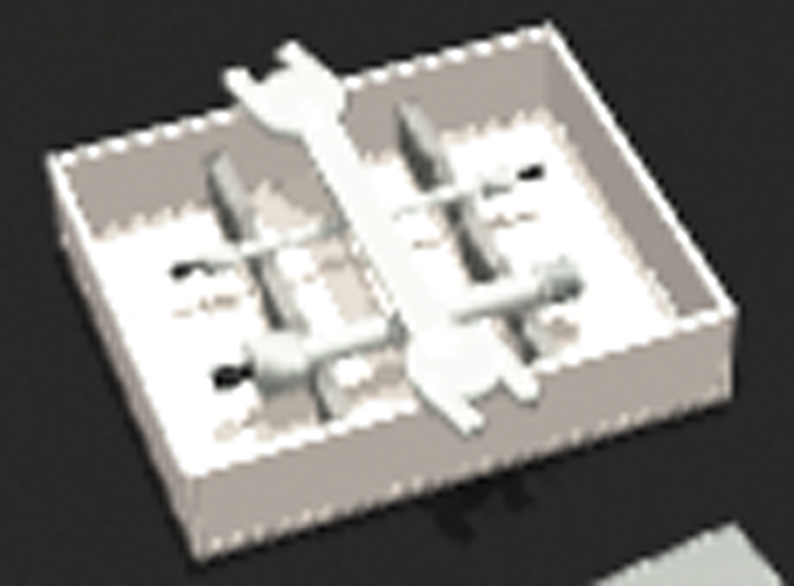

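View pics/c_scene_scope.png

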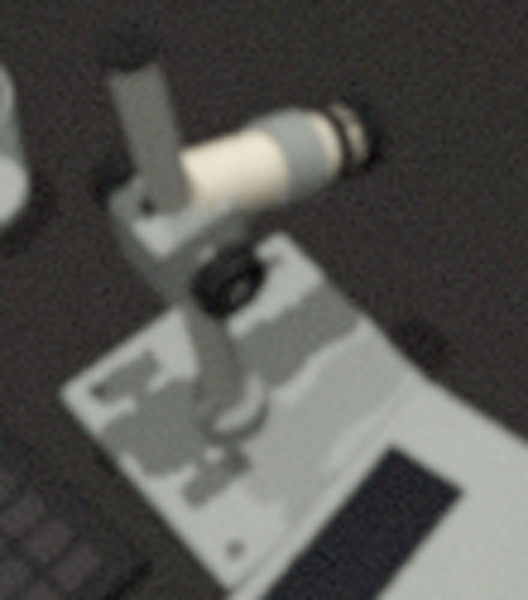

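View pics/c_side_scope.png

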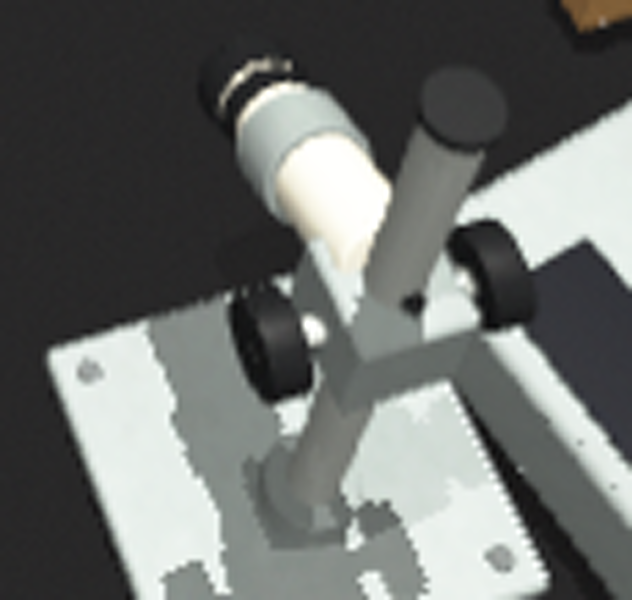

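```bash
cat > h.py <<'E'
import numpy as np, cv2, json
from scipy.optimize import least_squares
from scipy.spatial.transform import Rotation as Ro
C={}
def load():
    from cell import env
    for n in ["scene","side"]:
        c=env.read_camera(n); C[n]=(np.array(c["intrinsics"]),np.array(c["D"]),np.array(c["R"]),np.array(c["t"]))
def proj(n,P,cam=None):
    K,D,R,t=cam or C[n]
    return cv2.projectPoints(np.atleast_2d(np.array(P,float)),cv2.Rodrigues(R)[0],t,K,D)[0][:,0]
def ray(n,px,cam=None):
    K,D,R,t=cam or C[n]
    u=cv2.undistortPoints(np.array([[px]],float),K,D)[0,0]
    return -R.T@t, R.T@np.array([u[0],u[1],1])
def onz(n,px,z,cam=None):
    o,d=ray(n,px,cam); return o+d*(z-o[2])/d[2]
def fitpose(obs,p0,zfree=False):
    # obs: list (cam, local pt, px); p=[x,y,yaw(rad)]
    def f(p):
        R=Ro.from_euler('z',p[2]).as_matrix(); r=[]
        for n,l,px in obs:
            r+=list(proj(n,R@np.array(l)+[p[0],p[1],0])[0]-px)
        return np.array(r)
    s=least_squares(f,p0,loss='soft_l1'); return s.x,f(s.x).reshape(-1,2)
E
cat > m1.py <<'E'
from h import *
load()
S=lambda x,y:("scene",(245+x/6.9-.43,130+y/6.9-.43))
T=lambda x,y:("side",(180+x/6.9-.43,130+y/6.9-.43))
print("mat", [onz("scene",p,.003).round(3) for p in [(222,189),(292,228),(272,250),(193,210)]],[onz("side",p,.003).round(3) for p in [(198,240),(289,208),(309,235),(218,275)]])
pts=[S(58,265),S(335,52),S(757,280),T(48,155),T(550,25),T(737,312),T(193,475)]
for a in pts: print("tray",a[0],onz(*a,.056).round(3))
for a in [S(57,345),S(478,605),T(200,560),T(732,400)]: print("tray bot",onz(*a,0).round(3))
print("spanner z.064")
for a in [S(503,103),S(575,128),S(220,395),S(290,425),T(235,75),T(295,45),T(470,430),T(535,395)]: print(onz(*a,.064).round(4))
print("shank edges");
for a in [S(480,185),S(320,325),T(315,140),T(410,310),T(345,125),T(445,300)]: print(onz(*a,.064).round(4))
print("col plug, nut, collar end")
for a in [S(208,262),S(245,278),S(478,408),T(235,375),T(275,360),T(562,280)]: print(a[0],onz(*a,.034).round(4))
print("endnut",onz("scene",(279,279),.012),onz("side",(346,241),.012))
A=lambda x,y:("scene",(105+x/4.8-.4,225+y/4.8-.4))
B=lambda x,y:("side",(285+x/5.5-.4,275+y/5.5-.4))
print("post top"); 
for a in [A(133,50),B(463,103)]: print(onz(*a,.34).round(4))
print("base");
for a in [A(62,392),A(283,235),A(225,590),B(50,352),B(545,580)]: print(a[0],onz(*a,.014).round(4))
E
python3 m1.py
```

```text
mat [array([0.387, 0.014, 0.003]), array([0.668, 0.03 , 0.003]), array([ 0.673, -0.077,  0.003]), array([ 0.379, -0.116,  0.003])] [array([0.373, 0.023, 0.003]), array([0.665, 0.026, 0.003]), array([ 0.673, -0.089,  0.003]), array([ 0.387, -0.108,  0.003])]
tray scene [0.436 0.118 0.056]
tray scene [0.442 0.338 0.056]
tray scene [0.703 0.331 0.056]
tray side [0.442 0.338 0.056]
tray side [0.7   0.33  0.056]
tray side [0.696 0.111 0.056]
tray side [0.439 0.116 0.056]
tray bot [0.435 0.118 0.   ]
tray bot [0.694 0.113 0.   ]
tray bot [0.437 0.117 0.   ]
tray bot [0.695 0.109 0.   ]
spanner z.064
[0.5376 0.3525 0.064 ]
[0.5767 0.3601 0.064 ]
[0.5551 0.092  0.064 ]
[0.5917 0.0976 0.064 ]
[0.5405 0.3484 0.064 ]
[0.5751 0.3579 0.064 ]
[0.555  0.0859 0.064 ]
[0.5889 0.0936 0.064 ]
shank edges
[0.5644 0.2925 0.064 ]
[0.5629 0.1599 0.064 ]
[0.5595 0.2882 0.064 ]
[0.5585 0.164  0.064 ]
[0.5764 0.2925 0.064 ]
[0.5753 0.1636 0.064 ]
col plug, nut, collar end
scene [0.4766 0.1861 0.034 ]
scene [0.4978 0.1888 0.034 ]
scene [0.6378 0.1893 0.034 ]
side [0.4805 0.1855 0.034 ]
side [0.5004 0.1872 0.034 ]
side [0.6411 0.1821 0.034 ]
endnut [ 0.75369074 -0.14948753  0.012     ] [ 0.75409035 -0.15437924  0.012     ]
post top
[ 0.5644 -0.4426  0.34  ]
[ 0.5589 -0.442   0.34  ]
base
scene [ 0.4761 -0.4925  0.014 ]
scene [ 0.4932 -0.3452  0.014 ]
scene [ 0.6316 -0.5117  0.014 ]
side [ 0.4908 -0.347   0.014 ]
side [ 0.6295 -0.5074  0.014 ]
```

```bash
cat > m2.py <<'E'
from h import *
load()
A=lambda x,y:("scene",(105+x/4.8-.4,225+y/4.8-.4))
B=lambda x,y:("side",(285+x/5.5-.4,275+y/5.5-.4))
obs=[(*A(133,50),(0,0,.34)),(*B(463,103),(0,0,.34)),(*A(62,392),(-.06,.08,.014)),(*A(283,235),(.09,.08,.014)),(*A(225,590),(-.06,-.08,.014)),(*B(50,352),(.09,.08,.014)),(*B(545,580),(-.06,-.08,.014))]
p,r=fitpose([(n,l,px) for n,px,l in obs],[.56,-.44,np.radians(83)])
print("scope",p[:2],np.degrees(p[2]));print(r.round(1))
d=np.array([np.cos(p[2]),np.sin(p[2]),0])
for z in [.17,.18,.19,.2,.21,.22,.23]:
    L=np.array([p[0],p[1],0])+.11*d+[0,0,z]
    a=np.cos(np.radians(25))*d-np.array([0,0,np.sin(np.radians(25))])
    o=[]
    for n,x0,y0,s in [("scene",105,225,4.8),("side",285,275,5.5)]:
        o.append(((proj(n,[L,L-.1*a])-[x0,y0])*s).round(0).tolist())
    print(z,L.round(3),o)
S=lambda x,y:("scene",(245+x/6.9-.43,130+y/6.9-.43))
T=lambda x,y:("side",(180+x/6.9-.43,130+y/6.9-.43))
k=[(*S(58,265),(-.13,-.109,.056)),(*S(335,52),(-.13,.109,.056)),(*S(757,280),(.13,.109,.056)),(*T(48,155),(-.13,.109,.056)),(*T(550,25),(.13,.109,.056)),(*T(737,312),(.13,-.109,.056)),(*T(193,475),(-.13,-.109,.056)),(*S(57,345),(-.13,-.109,0)),(*S(478,605),(.13,-.109,0)),(*T(200,560),(-.13,-.109,0)),(*T(732,400),(.13,-.109,0))]
p,r=fitpose([(n,l,px) for n,px,l in k],[.57,.22,0]);print("tray",p[:2],np.degrees(p[2]));print(r.round(1).tolist())
M=[(222,189),(292,228),(272,250),(193,210)];N=[(198,240),(289,208),(309,235),(218,275)]
ls=[(-.15,.065,.003),(.15,.065,.003),(.15,-.065,.003),(-.15,-.065,.003)]
p,r=fitpose([("scene",l,q) for l,q in zip(ls,M)]+[("side",l,q) for l,q in zip(ls,N)],[.53,-.04,0]);print("mat",p[:2],np.degrees(p[2]));print(r.round(1).tolist())
E
python3 m2.py
```

```text
scope [ 0.56039176 -0.44202755] 83.74797907389879
[[-1.  -1.1]
 [ 0.8 -0.3]
 [-0.6 -0.3]
 [-0.2 -0.8]
 [ 0.9  0.1]
 [-0.6 -1.2]
 [ 2.3  0.6]]
0.17 [ 0.572 -0.333  0.17 ] [[[364.0, 132.0], [207.0, 185.0]], [[243.0, 70.0], [366.0, 232.0]]]
0.18 [ 0.572 -0.333  0.18 ] [[[362.0, 120.0], [204.0, 173.0]], [[247.0, 57.0], [370.0, 219.0]]]
0.19 [ 0.572 -0.333  0.19 ] [[[360.0, 109.0], [201.0, 161.0]], [[250.0, 44.0], [375.0, 205.0]]]
0.2 [ 0.572 -0.333  0.2  ] [[[358.0, 97.0], [197.0, 148.0]], [[253.0, 31.0], [380.0, 192.0]]]
0.21 [ 0.572 -0.333  0.21 ] [[[356.0, 85.0], [194.0, 136.0]], [[257.0, 17.0], [385.0, 178.0]]]
0.22 [ 0.572 -0.333  0.22 ] [[[354.0, 73.0], [191.0, 123.0]], [[260.0, 3.0], [391.0, 164.0]]]
0.23 [ 0.572 -0.333  0.23 ] [[[352.0, 61.0], [187.0, 111.0]], [[264.0, -11.0], [396.0, 150.0]]]
tray [0.56898219 0.22372676] -1.3845511107791437
[[0.2, 0.1], [-0.4, 0.2], [-0.6, 0.0], [0.2, 0.4], [0.5, 0.0], [0.1, -0.2], [-1.0, -0.1], [0.2, 0.3], [0.3, 0.6], [-0.3, -0.3], [-0.1, -0.6]]
mat [ 0.52680069 -0.0359279 ] 3.556291988905487
[[-1.8, -2.8], [2.7, -0.9], [-0.8, 4.3], [1.7, -0.7], [0.3, 0.8], [0.2, -3.6], [2.9, -0.2], [-1.8, 1.3]]
```

```bash
cat > m3.py <<'E'
from h import *
load()
for n,seed in [("scene",(242,219)),("side",(254,241))]:
    im=cv2.imread(f"pics/{n}0.png"); g=cv2.cvtColor(im,cv2.COLOR_BGR2GRAY)
    m=(g>90).astype(np.uint8); lab=cv2.connectedComponents(m)[1]
    c=max(cv2.findContours((lab==lab[seed[1],seed[0]]).astype(np.uint8),cv2.RETR_EXTERNAL,cv2.CHAIN_APPROX_NONE)[0],key=len)[:,0]
    w=np.array([onz(n,q,.003)[:2] for q in c]).astype(np.float32)
    print(n,len(c),c.min(0),c.max(0),cv2.minAreaRect(w*1000))
E
python3 m3.py
```

```text
scene 206 [192 187] [291 253] ((520.0291137695312, -41.492393493652344), (303.83624267578125, 134.8563232421875), 6.085399627685547)
side 247 [197 206] [309 280] ((519.0902709960938, -41.04064178466797), (301.6614685058594, 133.345947265625), 5.9435038566589355)
```

```bash
cat > plan.py <<'E'
import sys
from h import *
def plan(p,rpy=None,R=None):
    from cell import env
    o=env.get_obs(); Rc=Ro.from_euler('xyz',o["tool_rot"],degrees=True)
    Rt=Ro.from_matrix(R) if R is not None else Ro.from_euler('xyz',rpy,degrees=True)
    print("t",round(o["time_s"],2),"pos",o["tool_pos"].round(4),"rot",o["tool_rot"].round(2),"F",o["force"].round(1),"w",round(o["grip_width"],4))
    print("shift first: tool shift",(Rc.inv().apply(np.array(p)-o["tool_pos"])).round(4),"turn",(Rc.inv()*Rt).as_rotvec(degrees=True).round(2))
    print("turn first: shift then",(Rt.inv().apply(np.array(p)-o["tool_pos"])).round(4))
if __name__=="__main__":
    v=[float(a) for a in sys.argv[1:7]]; plan(v[:3],v[3:])
E
python3 plan.py .565 .224 .25 180 0 89.5
```

```text
t 0.45 pos [0.2464 0.6015 0.2475] rot [-180.      0.    157.72] F [ 0.7 -0.5 -0.5] w 0.0871
shift first: tool shift [-0.4379 -0.2285 -0.0025] turn [-0.    0.   68.22]
turn first: shift then [-0.3747  0.3219 -0.0025]
```

```bash
python3 -m creep '[{"tx":-0.0398,"ty":-0.0208},{"tx":-0.0398,"ty":-0.0208},{"tx":-0.0398,"ty":-0.0208},{"tx":-0.0398,"ty":-0.0208},{"tx":-0.0398,"ty":-0.0208},{"tx":-0.0398,"ty":-0.0208},{"tx":-0.0398,"ty":-0.0208},{"tx":-0.0398,"ty":-0.0208},{"tx":-0.0398,"ty":-0.0208},{"tx":-0.0398,"ty":-0.0208},{"tx":-0.0398,"ty":-0.0208},{"rz":9.7},{"rz":9.7},{"rz":9.7},{"rz":9.7},{"rz":9.7},{"rz":9.7},{"rz":9.7},{}]' 0.05
python3 - <<'E'
from cell import env
import cv2
c=env.read_camera("wrist"); cv2.imwrite("pics/wrist1.png",c["pixels"][:,:,::-1])
import pickle; pickle.dump(c,open("w1.pkl","wb"))
print(c["R"],c["t"])
E
python3 plan.py .565 .224 .25 180 0 89.5
```

```text
[[ 3.79028694e-01  9.25384890e-01 -2.33674896e-04]
 [ 8.82874464e-01 -3.61541156e-01  2.99700974e-01]
 [ 2.77254269e-01 -1.13801574e-01 -9.54033161e-01]] [-0.64954265 -0.03560853  0.39106707]
t 0.5 pos [0.2464 0.6015 0.2476] rot [179.99   0.   157.73] F [-0.1  0.3 -0.3] w 0.0871
shift first: tool shift [-0.4379 -0.2286 -0.0024] turn [ 1.000e-02 -0.000e+00  6.823e+01]
turn first: shift then [-0.3747  0.3219 -0.0024]$[0]: bad value
```

View pics/wrist1.png

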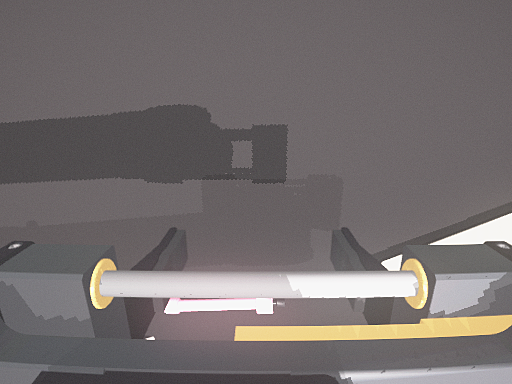

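The arm did not move: the wrist view is unchanged and the row was refused, probably because every key must be present. I'll write all six.

```bash
python3 -m creep '[{"tx":-0.0398,"ty":-0.0208,"tz":0,"rx":0,"ry":0,"rz":0},{"tx":-0.0398,"ty":-0.0208,"tz":0,"rx":0,"ry":0,"rz":0},{"tx":-0.0398,"ty":-0.0208,"tz":0,"rx":0,"ry":0,"rz":0},{"tx":-0.0398,"ty":-0.0208,"tz":0,"rx":0,"ry":0,"rz":0},{"tx":-0.0398,"ty":-0.0208,"tz":0,"rx":0,"ry":0,"rz":0},{"tx":-0.0398,"ty":-0.0208,"tz":0,"rx":0,"ry":0,"rz":0},{"tx":-0.0398,"ty":-0.0208,"tz":0,"rx":0,"ry":0,"rz":0},{"tx":-0.0398,"ty":-0.0208,"tz":0,"rx":0,"ry":0,"rz":0},{"tx":-0.0398,"ty":-0.0208,"tz":0,"rx":0,"ry":0,"rz":0},{"tx":-0.0398,"ty":-0.0208,"tz":0,"rx":0,"ry":0,"rz":0},{"tx":-0.0398,"ty":-0.0208,"tz":0,"rx":0,"ry":0,"rz":0},{"tx":0,"ty":0,"tz":0,"rx":0,"ry":0,"rz":9.7},{"tx":0,"ty":0,"tz":0,"rx":0,"ry":0,"rz":9.7},{"tx":0,"ty":0,"tz":0,"rx":0,"ry":0,"rz":9.7},{"tx":0,"ty":0,"tz":0,"rx":0,"ry":0,"rz":9.7},{"tx":0,"ty":0,"tz":0,"rx":0,"ry":0,"rz":9.7},{"tx":0,"ty":0,"tz":0,"rx":0,"ry":0,"rz":9.7},{"tx":0,"ty":0,"tz":0,"rx":0,"ry":0,"rz":9.7},{"tx":0,"ty":0,"tz":0,"rx":0,"ry":0,"rz":0}]' 0.05
python3 - <<'E'
from cell import env
import cv2
c=env.read_camera("wrist"); cv2.imwrite("pics/wrist2.png",c["pixels"][:,:,::-1])
import pickle; pickle.dump(c,open("w2.pkl","wb"))
E
python3 plan.py .565 .224 .25 180 0 89.5
```

```text
time_s: 2.88
tool_pos: [0.5648, 0.2239, 0.2477]
tool_rot: [180.0, -0.0, 89.9]
force: [0.4, -0.4, -0.4]
grip_width: 0.0499
t 2.92 pos [0.5648 0.2239 0.2476] rot [179.99  -0.    90.02] F [-0.2  0.3 -0.4] w 0.0497
shift first: tool shift [ 0.0001  0.0002 -0.0024] turn [ 0.01 -0.    0.52]
turn first: shift then [ 0.0001  0.0002 -0.0024]
```

View pics/wrist2.png

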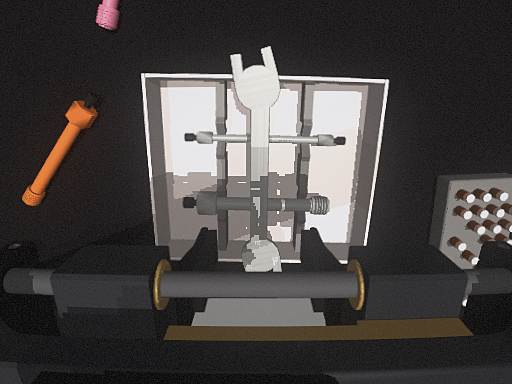

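The wrist view shows the spanner shank running from about (260,110) to (258,240). The thick column is at row 204, nut at (205,203) and threaded end at (320,205). I'll zoom in to get exact edges.

```bash
python3 - <<'E'
import cv2
im=cv2.imread("pics/wrist2.png")[40:280,170:350]
cv2.imwrite("pics/w2c.png",cv2.resize(im,None,fx=2.5,fy=2.5,interpolation=cv2.INTER_CUBIC)[:600])
cv2.imwrite("pics/w2d.png",cv2.resize(cv2.imread("pics/wrist2.png")[180:230,170:350],None,fx=4.4,fy=4.4,interpolation=cv2.INTER_CUBIC))
E
```

```text
(no output)
```

View pics/w2c.png

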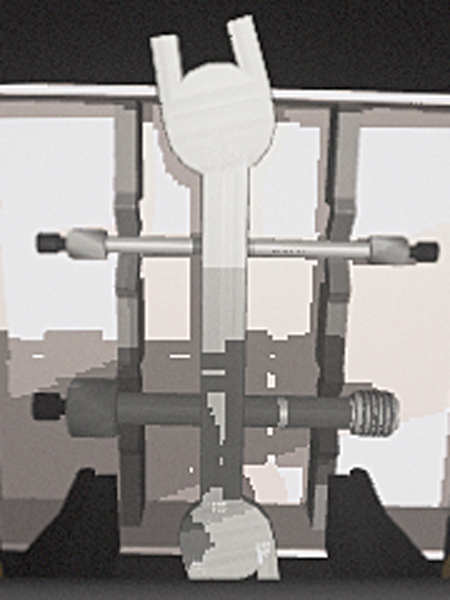

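View pics/w2d.png

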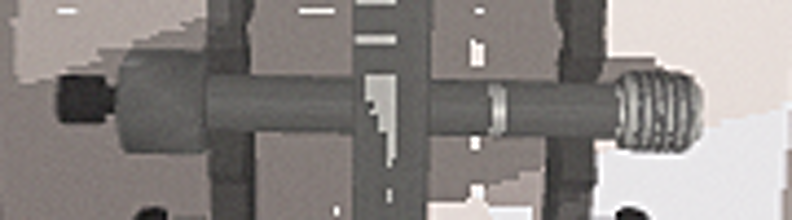

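```bash
cat > m4.py <<'E'
from h import *; import pickle
c=pickle.load(open("w2.pkl","rb")); cam=(np.array(c["intrinsics"]),np.array(c["D"]),np.array(c["R"]),np.array(c["t"]))
a=lambda x,y:(170+x/2.5-.3,40+y/2.5-.3)
b=lambda x,y:(170+x/4.4-.39,180+y/4.4-.39)
for y,l,r in [(180,203.5,247.5),(340,202,244.5),(480,200.5,242)]:
    L,R=onz(0,a(l,y),.064,cam),onz(0,a(r,y),.064,cam); print("shank",L[:2].round(4),R[:2].round(4),"mid",((L+R)/2)[:2].round(4))
for x,y in [(153,38),(178,38),(228,20),(250,15)]: print("tips",onz(0,a(x,y),.064,cam).round(4))
for nm,x,y in [("plug",57,98),("nut82",117,101),("nut58",207,103),("c58",615,108),("c80",705,110)]: print(nm,onz(0,b(x,y),.034,cam).round(4))
for nm,x,y in [("top207",230,75),("bot",230,129),("top",590,82),("bot",590,135)]: print(nm,onz(0,b(x,y),.034,cam).round(4))
print("tool axis dir in pix", proj(0,[[.5648,.2239,.064],[.5648,.2639,.064]],cam))
E
python3 m4.py
```

```text
shank [0.5566 0.2949] [0.5748 0.2949] mid [0.5657 0.2949]
shank [0.5554 0.2266] [0.5741 0.2266] mid [0.5647 0.2266]
shank [0.554  0.1593] [0.5734 0.1593] mid [0.5637 0.1593]
tips [0.537  0.3499 0.064 ]
tips [0.5469 0.3498 0.064 ]
tips [0.5667 0.3565 0.064 ]
tips [0.5753 0.3583 0.064 ]
plug [0.4699 0.1858 0.034 ]
nut82 [0.4869 0.1849 0.034 ]
nut58 [0.5123 0.1843 0.034 ]
c58 [0.6272 0.1827 0.034 ]
c80 [0.6528 0.1821 0.034 ]
top207 [0.5191 0.1926 0.034 ]
bot [0.5185 0.1765 0.034 ]
top [0.6198 0.1904 0.034 ]
bot [0.6205 0.1746 0.034 ]
tool axis dir in pix [[259.08568415 178.05648761]
 [259.06595074 141.62649496]]
```

```bash
python3 -m creep '[{"tx":0,"ty":0,"tz":0.03,"rx":0,"ry":0,"rz":0.8},{"tx":0,"ty":0,"tz":0.035,"rx":0,"ry":0,"rz":0},{"tx":0,"ty":0,"tz":0.035,"rx":0,"ry":0,"rz":0},{"tx":0,"ty":0,"tz":0.03,"rx":0,"ry":0,"rz":0},{"tx":0,"ty":0,"tz":0.02,"rx":0,"ry":0,"rz":0},{"tx":0,"ty":0,"tz":0.0146,"rx":0,"ry":0,"rz":0},{"tx":0,"ty":0,"tz":0,"rx":0,"ry":0,"rz":0},{"tx":0,"ty":0,"tz":0,"rx":0,"ry":0,"rz":0}]' 0.05
python3 - <<'E'
from cell import env
import cv2
for n in ["wrist","side"]:
    c=env.read_camera(n); cv2.imwrite(f"pics/{n}3.png",c["pixels"][:,:,::-1])
E
python3 plan.py .5647 .224 .083 180 0 89.2
```

```text
time_s: 3.92
tool_pos: [0.5656, 0.2241, 0.0841]
tool_rot: [179.9, -0.1, 89.0]
force: [-0.1, 0.3, -0.0]
grip_width: 0.0504
t 4.03 pos [0.5656 0.2242 0.0842] rot [ 1.7989e+02 -6.0000e-02  8.9040e+01] F [-0.3 -0.1 -0.3] w 0.0502
shift first: tool shift [-0.0002 -0.0009  0.0012] turn [ 0.11 -0.06 -0.16]
turn first: shift then [-0.0002 -0.0009  0.0012]
```

View pics/wrist3.png

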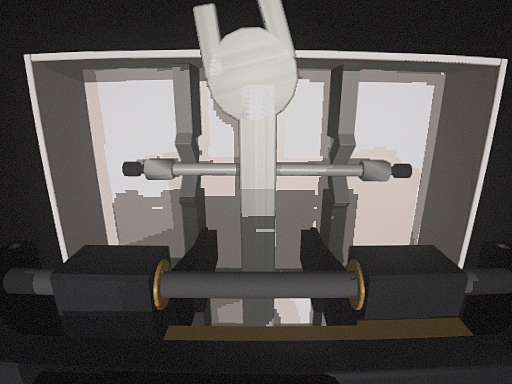

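The shank (columns 240–276) is centred between the fingers. Next: lower slightly, then grip.

```bash
python3 -m creep '[{"tx":0,"ty":-0.0008,"tz":0.0016,"rx":0,"ry":0,"rz":0},{"tx":0,"ty":0,"tz":0,"rx":0,"ry":0,"rz":0}]' 0.05
python3 -m creep '[{"tx":0,"ty":0,"tz":0,"rx":0,"ry":0,"rz":0},{"tx":0,"ty":0,"tz":0,"rx":0,"ry":0,"rz":0},{"tx":0,"ty":0,"tz":0,"rx":0,"ry":0,"rz":0},{"tx":0,"ty":0,"tz":0,"rx":0,"ry":0,"rz":0},{"tx":0,"ty":0,"tz":0,"rx":0,"ry":0,"rz":0},{"tx":0,"ty":0,"tz":0,"rx":0,"ry":0,"rz":0}]' 0.0 50
python3 -m creep '[{"tx":0,"ty":0,"tz":-0.005,"rx":0,"ry":0,"rz":0},{"tx":0,"ty":0,"tz":-0.01,"rx":0,"ry":0,"rz":0},{"tx":0,"ty":0,"tz":-0.02,"rx":0,"ry":0,"rz":0},{"tx":0,"ty":0,"tz":-0.025,"rx":0,"ry":0,"rz":0},{"tx":0,"ty":0,"tz":-0.02,"rx":0,"ry":0,"rz":0},{"tx":0,"ty":0,"tz":0,"rx":0,"ry":0,"rz":0},{"tx":0,"ty":0,"tz":0,"rx":0,"ry":0,"rz":0}]'
python3 - <<'E'
from cell import env
import cv2
for n in ["wrist","side"]:
    c=env.read_camera(n); cv2.imwrite(f"pics/{n}4.png",c["pixels"][:,:,::-1])
E
python3 plan.py .52 -.041 .16 180 0 186
```

```text
time_s: 4.28
tool_pos: [0.564, 0.2239, 0.0816]
tool_rot: [180.0, -0.0, 89.0]
force: [-0.4, -0.0, 0.3]
grip_width: 0.0498
time_s: 5.03
tool_pos: [0.5643, 0.2238, 0.0814]
tool_rot: [180.0, -0.0, 89.0]
force: [1.4, -0.4, -1.4]
grip_width: 0.0191
time_s: 5.9
tool_pos: [0.5635, 0.2237, 0.1608]
tool_rot: [-179.9, 0.0, 89.0]
force: [-0.5, 0.4, -4.3]
grip_width: 0.0191
t 6.0 pos [0.5632 0.2235 0.1601] rot [-1.7989e+02  6.0000e-02  8.9030e+01] F [-0.6  0.  -3.7] w 0.019
shift first: tool shift [-0.2652 -0.0387  0.0005] turn [-1.300e-01 -5.000e-02 -9.697e+01]
turn first: shift then [ 7.060e-02 -2.586e-01  1.000e-04]
```

View pics/wrist4.png

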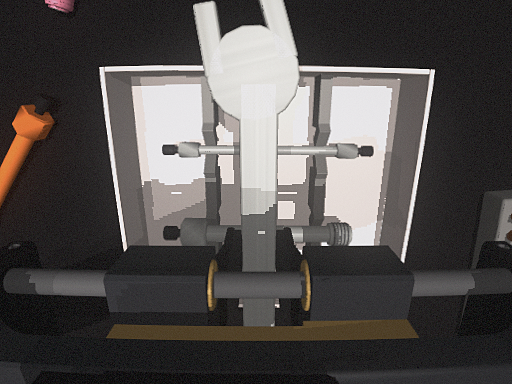

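View pics/side4.png

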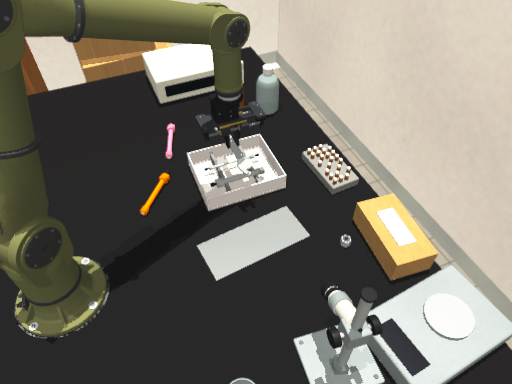

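The spanner is gripped and level, with the wrist reading about 3.7 N for its weight. Next: move to the mat and turn.

```bash
python3 -m creep '[{"tx":-0.014,"ty":-0.002,"tz":0,"rx":0,"ry":0,"rz":0},{"tx":-0.028,"ty":-0.0042,"tz":0,"rx":0,"ry":0,"rz":0},{"tx":-0.035,"ty":-0.005,"tz":0,"rx":0,"ry":0,"rz":0},{"tx":-0.035,"ty":-0.005,"tz":0,"rx":0,"ry":0,"rz":0},{"tx":-0.035,"ty":-0.005,"tz":0,"rx":0,"ry":0,"rz":0},{"tx":-0.035,"ty":-0.005,"tz":0,"rx":0,"ry":0,"rz":0},{"tx":-0.035,"ty":-0.005,"tz":0,"rx":0,"ry":0,"rz":0},{"tx":-0.028,"ty":-0.0042,"tz":0,"rx":0,"ry":0,"rz":0},{"tx":-0.02,"ty":-0.0033,"tz":0,"rx":0,"ry":0,"rz":0},{"tx":0,"ty":0,"tz":0,"rx":0,"ry":0,"rz":-5},{"tx":0,"ty":0,"tz":0,"rx":0,"ry":0,"rz":-10},{"tx":0,"ty":0,"tz":0,"rx":0,"ry":0,"rz":-10},{"tx":0,"ty":0,"tz":0,"rx":0,"ry":0,"rz":-10},{"tx":0,"ty":0,"tz":0,"rx":0,"ry":0,"rz":-10},{"tx":0,"ty":0,"tz":0,"rx":0,"ry":0,"rz":-10},{"tx":0,"ty":0,"tz":0,"rx":0,"ry":0,"rz":-10},{"tx":0,"ty":0,"tz":0,"rx":0,"ry":0,"rz":-10},{"tx":0,"ty":0,"tz":0,"rx":0,"ry":0,"rz":-10},{"tx":0,"ty":0,"tz":0,"rx":0,"ry":0,"rz":-7},{"tx":0,"ty":0,"tz":0,"rx":0,"ry":0,"rz":-5}]'
python3 -m creep '[{"tx":0,"ty":0,"tz":0.02,"rx":0,"ry":0,"rz":0},{"tx":0,"ty":0,"tz":0.03,"rx":0,"ry":0,"rz":0},{"tx":0,"ty":0,"tz":0.02,"rx":0,"ry":0,"rz":0},{"tx":0,"ty":0,"tz":0,"rx":0,"ry":0,"rz":0}]'
python3 - <<'E'
from cell import env
import cv2
for n in ["wrist","side","scene"]:
    c=env.read_camera(n); cv2.imwrite(f"pics/{n}5.png",c["pixels"][:,:,::-1])
E
python3 plan.py .5195 -.041 .04 180 0 186
```

```text
time_s: 8.5
tool_pos: [0.5195, -0.043, 0.1612]
tool_rot: [-180.0, -0.0, -173.9]
force: [-0.7, 0.6, -3.5]
grip_width: 0.0191
time_s: 9.0
tool_pos: [0.5183, -0.0425, 0.0899]
tool_rot: [-180.0, -0.2, -174.1]
force: [-0.6, -0.4, -2.9]
grip_width: 0.0192
t 9.15 pos [ 0.5212 -0.0415  0.0925] rot [-1.7999e+02  1.0000e-01 -1.7405e+02] F [ 0.7 -0.2 -3.1] w 0.019
shift first: tool shift [0.0017 0.0007 0.0525] turn [-0.01  0.1  -0.05]
turn first: shift then [0.0016 0.0007 0.0525]
```

View pics/side5.png

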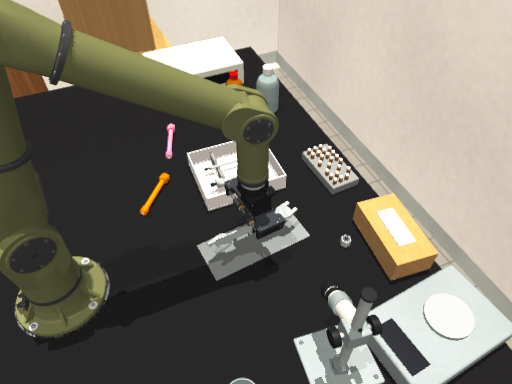

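View pics/wrist5.png

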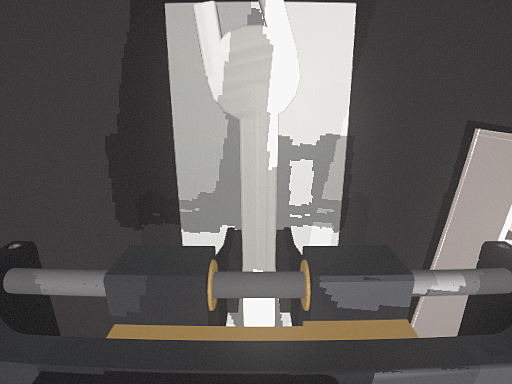

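View pics/scene5.png

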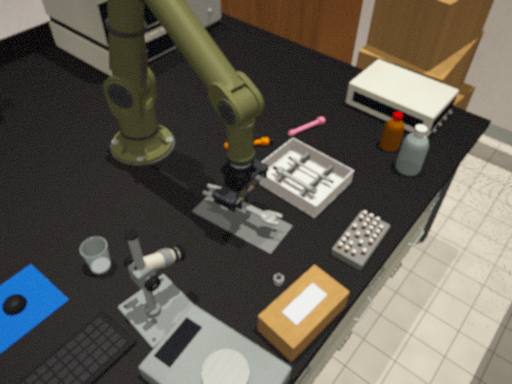

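The spanner is aligned with the mat and centred on it. I'll lower it in small steps, watching the force.

```bash
python3 -m creep '[{"tx":0.001,"ty":0,"tz":0.02,"rx":0,"ry":0,"rz":0},{"tx":0,"ty":0,"tz":0.018,"rx":0,"ry":0,"rz":0},{"tx":0,"ty":0,"tz":0.012,"rx":0,"ry":0,"rz":0},{"tx":0,"ty":0,"tz":0.006,"rx":0,"ry":0,"rz":0},{"tx":0,"ty":0,"tz":0,"rx":0,"ry":0,"rz":0},{"tx":0,"ty":0,"tz":0,"rx":0,"ry":0,"rz":0}]'
python3 -m creep '[{"tx":0,"ty":0,"tz":0.002,"rx":0,"ry":0,"rz":0},{"tx":0,"ty":0,"tz":0.002,"rx":0,"ry":0,"rz":0},{"tx":0,"ty":0,"tz":0,"rx":0,"ry":0,"rz":0}]'
python3 -m creep '[{"tx":0,"ty":0,"tz":0.001,"rx":0,"ry":0,"rz":0},{"tx":0,"ty":0,"tz":0.001,"rx":0,"ry":0,"rz":0},{"tx":0,"ty":0,"tz":0,"rx":0,"ry":0,"rz":0}]'
```

```text
time_s: 9.9
tool_pos: [0.5204, -0.0406, 0.0359]
tool_rot: [-180.0, 0.1, -174.0]
force: [-0.1, 0.4, -3.4]
grip_width: 0.0194
time_s: 10.28
tool_pos: [0.5197, -0.0405, 0.0312]
tool_rot: [180.0, -0.0, -174.0]
force: [0.6, 1.6, -3.1]
grip_width: 0.0194
time_s: 10.65
tool_pos: [0.5197, -0.0406, 0.0293]
tool_rot: [180.0, -0.0, -174.0]
force: [0.7, -0.1, -4.5]
grip_width: 0.0193
```

```bash
python3 -m creep '[{"tx":0,"ty":0,"tz":0.001,"rx":0,"ry":0,"rz":0},{"tx":0,"ty":0,"tz":0,"rx":0,"ry":0,"rz":0}]'
python3 -m creep '[{"tx":0,"ty":0,"tz":0.0008,"rx":0,"ry":0,"rz":0},{"tx":0,"ty":0,"tz":0,"rx":0,"ry":0,"rz":0}]'
```

```text
time_s: 10.9
tool_pos: [0.52, -0.0405, 0.0285]
tool_rot: [180.0, 0.0, -174.0]
force: [0.4, -0.8, -1.7]
grip_width: 0.0188
time_s: 11.15
tool_pos: [0.52, -0.0406, 0.0285]
tool_rot: [180.0, 0.0, -174.0]
force: [-2.1, 0.8, 5.7]
grip_width: 0.0192
```

Contact: the height has stopped at 0.0285 and the force has reversed sign to +5.7 N. Releasing.

```bash
python3 -m creep '[{"tx":0,"ty":0,"tz":-0.0003,"rx":0,"ry":0,"rz":0},{"tx":0,"ty":0,"tz":0,"rx":0,"ry":0,"rz":0},{"tx":0,"ty":0,"tz":0,"rx":0,"ry":0,"rz":0},{"tx":0,"ty":0,"tz":0,"rx":0,"ry":0,"rz":0}]' 0.05
python3 -m creep '[{"tx":0,"ty":0,"tz":-0.01,"rx":0,"ry":0,"rz":0},{"tx":0,"ty":0,"tz":-0.02,"rx":0,"ry":0,"rz":0},{"tx":0,"ty":0,"tz":-0.04,"rx":0,"ry":0,"rz":0},{"tx":0,"ty":0,"tz":-0.05,"rx":0,"ry":0,"rz":0},{"tx":0,"ty":0,"tz":-0.05,"rx":0,"ry":0,"rz":0},{"tx":0,"ty":0,"tz":-0.04,"rx":0,"ry":0,"rz":0},{"tx":0,"ty":0,"tz":0,"rx":0,"ry":0,"rz":0}]'
python3 - <<'E'
from cell import env
import cv2
for n in ["wrist"]:
    c=env.read_camera(n); cv2.imwrite(f"pics/{n}6.png",c["pixels"][:,:,::-1])
E
python3 plan.py .5695 .1835 .2 180 0 178.7
```

```text
time_s: 11.65
tool_pos: [0.5207, -0.0414, 0.0284]
tool_rot: [-179.9, 0.1, -174.0]
force: [0.8, -3.8, 5.6]
grip_width: 0.0474
time_s: 12.52
tool_pos: [0.5214, -0.0404, 0.2416]
tool_rot: [180.0, 0.4, -174.0]
force: [0.1, 0.2, 0.4]
grip_width: 0.05
t 12.57 pos [ 0.5202 -0.0403  0.2393] rot [ 1.7996e+02  1.5000e-01 -1.7396e+02] F [-0.2 -0.2 -1.4] w 0.0501
shift first: tool shift [-0.0725  0.2173  0.0396] turn [0.05 0.15 7.34]
turn first: shift then [-0.0442  0.2248  0.0393]
```

View pics/wrist6.png

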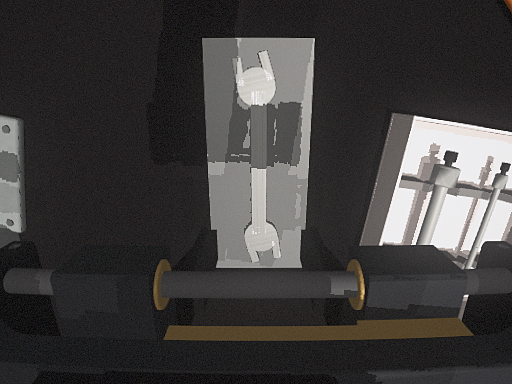

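The spanner lies flat, fully on the mat. Next: the column.

```bash
python3 -m creep '[{"tx":-0.01,"ty":0.0305,"tz":0,"rx":0,"ry":0,"rz":0},{"tx":-0.0125,"ty":0.0375,"tz":0,"rx":0,"ry":0,"rz":0},{"tx":-0.0125,"ty":0.0375,"tz":0,"rx":0,"ry":0,"rz":0},{"tx":-0.0125,"ty":0.0375,"tz":0,"rx":0,"ry":0,"rz":0},{"tx":-0.0125,"ty":0.0375,"tz":0.01,"rx":0,"ry":0,"rz":0},{"tx":-0.0125,"ty":0.0375,"tz":0.03,"rx":0,"ry":0,"rz":0},{"tx":0,"ty":0,"tz":0,"rx":0,"ry":0,"rz":4},{"tx":0,"ty":0,"tz":0,"rx":0,"ry":0,"rz":3.3},{"tx":0,"ty":0,"tz":0,"rx":0,"ry":0,"rz":0},{"tx":0,"ty":0,"tz":0,"rx":0,"ry":0,"rz":0}]' 0.05
python3 - <<'E'
from cell import env
import cv2,pickle
for n in ["wrist"]:
    c=env.read_camera(n); cv2.imwrite(f"pics/{n}7.png",c["pixels"][:,:,::-1])
    pickle.dump(c,open("w7.pkl","wb"))
E
python3 plan.py .5695 .1835 .2 180 0 178.7
```

```text
time_s: 13.82
tool_pos: [0.5685, 0.1836, 0.197]
tool_rot: [-180.0, -0.1, 178.8]
force: [-0.1, 0.9, 0.5]
grip_width: 0.05
t 13.88 pos [0.5687 0.1837 0.1973] rot [-1.7998e+02 -5.0000e-02  1.7876e+02] F [-0.1 -0.6  0.1] w 0.05
shift first: tool shift [-0.0008 -0.0001 -0.0027] turn [-0.02 -0.05  0.06]
turn first: shift then [-0.0009 -0.0001 -0.0027]
```

View pics/wrist7.png

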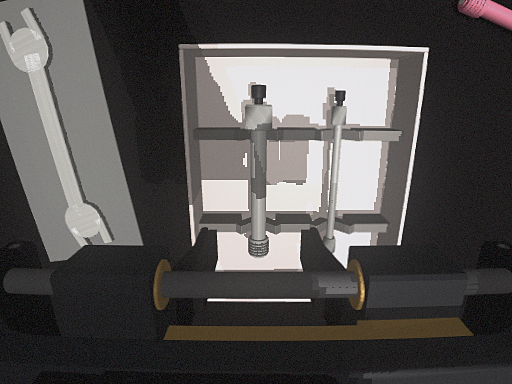

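The column runs vertically at col 258, aligned between the fingers. Descending .157.

```bash
python3 -m creep '[{"tx":-0.0008,"ty":0,"tz":0.03,"rx":0,"ry":0,"rz":0},{"tx":0,"ty":0,"tz":0.035,"rx":0,"ry":0,"rz":0},{"tx":0,"ty":0,"tz":0.035,"rx":0,"ry":0,"rz":0},{"tx":0,"ty":0,"tz":0.03,"rx":0,"ry":0,"rz":0},{"tx":0,"ty":0,"tz":0.017,"rx":0,"ry":0,"rz":0},{"tx":0,"ty":0,"tz":0.008,"rx":0,"ry":0,"rz":0},{"tx":0,"ty":0,"tz":0,"rx":0,"ry":0,"rz":0},{"tx":0,"ty":0,"tz":0,"rx":0,"ry":0,"rz":0}]' 0.05
python3 plan.py .5695 .1835 .04 180 0 178.7
```

```text
time_s: 14.88
tool_pos: [0.5707, 0.1841, 0.0441]
tool_rot: [179.9, 0.1, 178.7]
force: [0.2, 0.2, -0.7]
grip_width: 0.0496
t 14.88 pos [0.5707 0.1841 0.0441] rot [1.7995e+02 1.1000e-01 1.7873e+02] F [ 0.2  0.2 -0.7] w 0.0496
shift first: tool shift [ 0.0012 -0.0006  0.0041] turn [0.05 0.11 0.03]
turn first: shift then [ 0.0012 -0.0006  0.0041]
```

```bash
python3 -m creep '[{"tx":0,"ty":0,"tz":0.003,"rx":0,"ry":0,"rz":0},{"tx":0,"ty":0,"tz":0,"rx":0,"ry":0,"rz":0},{"tx":0,"ty":0,"tz":0,"rx":0,"ry":0,"rz":0}]' 0.05
python3 -m creep '[{"tx":0,"ty":0,"tz":0,"rx":0,"ry":0,"rz":0},{"tx":0,"ty":0,"tz":0,"rx":0,"ry":0,"rz":0},{"tx":0,"ty":0,"tz":0,"rx":0,"ry":0,"rz":0},{"tx":0,"ty":0,"tz":0,"rx":0,"ry":0,"rz":0},{"tx":0,"ty":0,"tz":0,"rx":0,"ry":0,"rz":0},{"tx":0,"ty":0,"tz":0,"rx":0,"ry":0,"rz":0}]' 0 58
```

```text
time_s: 15.25
tool_pos: [0.5699, 0.1839, 0.04]
tool_rot: [180.0, 0.0, 178.7]
force: [-0.2, 0.9, 0.2]
grip_width: 0.0502
time_s: 16.0
tool_pos: [0.5699, 0.1832, 0.0399]
tool_rot: [-180.0, -0.0, 178.7]
force: [-0.7, -2.1, 1.2]
grip_width: 0.0146
```

Gripped: 14.6 mm opening (the spanner read about 1 mm under its width too). Lifting.

```bash
python3 -m creep '[{"tx":0,"ty":0,"tz":-0.005,"rx":0,"ry":0,"rz":0},{"tx":0,"ty":0,"tz":-0.01,"rx":0,"ry":0,"rz":0},{"tx":0,"ty":0,"tz":-0.02,"rx":0,"ry":0,"rz":0},{"tx":0,"ty":0,"tz":-0.035,"rx":0,"ry":0,"rz":0},{"tx":0,"ty":0,"tz":-0.04,"rx":0,"ry":0,"rz":0},{"tx":0,"ty":0,"tz":-0.04,"rx":0,"ry":0,"rz":0},{"tx":0,"ty":0,"tz":-0.04,"rx":0,"ry":0,"rz":0},{"tx":0,"ty":0,"tz":-0.03,"rx":0,"ry":0,"rz":0},{"tx":0,"ty":0,"tz":-0.01,"rx":0,"ry":0,"rz":0},{"tx":0,"ty":0,"tz":0,"rx":0,"ry":0,"rz":0},{"tx":0,"ty":0,"tz":0,"rx":0,"ry":0,"rz":0}]'
python3 - <<'E'
from cell import env
import cv2,pickle
for n in ["wrist","side","scene"]:
    c=env.read_camera(n); cv2.imwrite(f"pics/{n}8.png",c["pixels"][:,:,::-1])
    pickle.dump((c,env.get_obs()),open(f"{n}8.pkl","wb"))
E
python3 plan.py .5695 .1835 .04 180 0 178.7
```

```text
time_s: 17.38
tool_pos: [0.569, 0.1836, 0.2683]
tool_rot: [-179.9, -0.1, 178.7]
force: [0.6, -0.1, -2.8]
grip_width: 0.0144
t 17.52 pos [0.5693 0.1837 0.2684] rot [-1.7994e+02 -1.2000e-01  1.7873e+02] F [ 0.7  0.6 -2.1] w 0.0144
shift first: tool shift [-7.000e-04  1.000e-04  2.284e-01] turn [-0.06 -0.12  0.03]
turn first: shift then [-2.000e-04 -1.000e-04  2.284e-01]
```

View pics/wrist8.png

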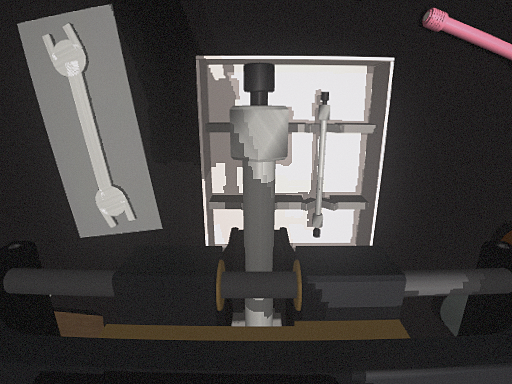

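View pics/scene8.png

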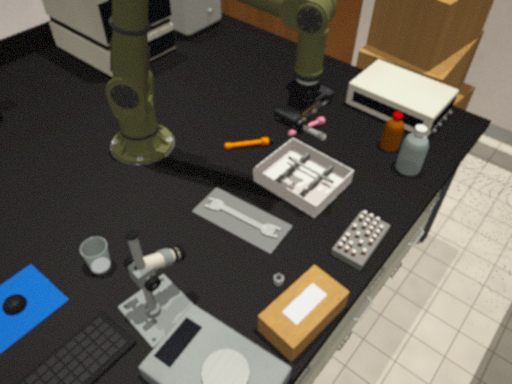

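View pics/side8.png

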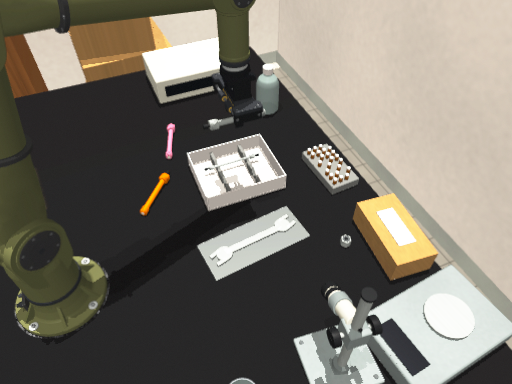

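```bash
python3 - <<'E'
import cv2
im=cv2.imread("pics/wrist8.png")[55:250,200:320]
cv2.imwrite("pics/w8c.png",cv2.resize(im,None,fx=3,fy=3,interpolation=cv2.INTER_CUBIC))
from h import *; import pickle
c,o=pickle.load(open("wrist8.pkl","rb")); cam=(np.array(c["intrinsics"]),np.array(c["D"]),np.array(c["R"]),np.array(c["t"]))
Rt=Ro.from_euler('xyz',o["tool_rot"],degrees=True)
W=lambda p:Rt.apply(p)+o["tool_pos"]
# radius-edge model: tube top-line points
for nm,xs,r in [("plugend",.1,.009),("plugbase",.082,.0),("nut82 top",.082,.015),("nut58 top",.058,.015),("tube58 top",.058,.008)]:
    print(nm,((proj(0,[W([xs,0,.006-r]),W([xs,-r,.006]),W([xs,r,.006])],cam)-[200,55])*3).round(1).tolist())
E
```

```text
plugend [[176.7, 10.8], [115.6, 19.0], [237.7, 19.0]]
plugbase [[176.6, 144.7], [176.6, 144.7], [176.6, 144.7]]
nut82 top [[176.7, 145.8], [78.3, 144.9], [274.9, 144.9]]
nut58 top [[176.6, 318.9], [82.7, 300.5], [270.4, 300.5]]
tube58 top [[176.6, 309.8], [126.5, 300.4], [226.6, 300.5]]
```

View pics/w8c.png

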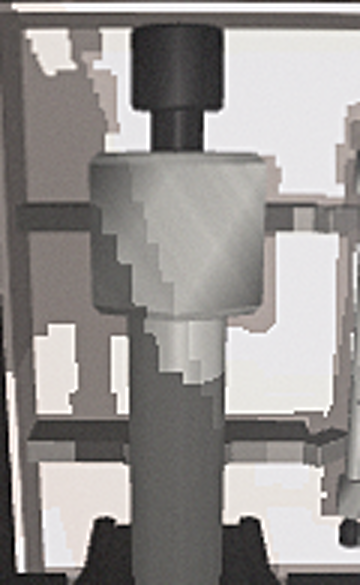

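```bash
python3 -m creep '[{"tx":-0.003,"ty":-0.015,"tz":-0.006,"rx":0,"ry":0,"rz":0},{"tx":-0.006,"ty":-0.033,"tz":-0.012,"rx":0,"ry":0,"rz":0},{"tx":-0.006,"ty":-0.033,"tz":-0.012,"rx":0,"ry":0,"rz":0},{"tx":-0.006,"ty":-0.033,"tz":-0.012,"rx":0,"ry":0,"rz":0},{"tx":-0.006,"ty":-0.033,"tz":-0.012,"rx":0,"ry":0,"rz":0},{"tx":-0.006,"ty":-0.033,"tz":-0.012,"rx":0,"ry":0,"rz":0},{"tx":-0.006,"ty":-0.033,"tz":-0.012,"rx":0,"ry":0,"rz":0},{"tx":-0.006,"ty":-0.033,"tz":-0.012,"rx":0,"ry":0,"rz":0},{"tx":-0.006,"ty":-0.033,"tz":-0.012,"rx":0,"ry":0,"rz":0},{"tx":-0.006,"ty":-0.033,"tz":-0.012,"rx":0,"ry":0,"rz":0},{"tx":-0.006,"ty":-0.033,"tz":-0.012,"rx":0,"ry":0,"rz":0},{"tx":-0.006,"ty":-0.033,"tz":-0.012,"rx":0,"ry":0,"rz":0},{"tx":-0.006,"ty":-0.033,"tz":-0.012,"rx":0,"ry":0,"rz":0},{"tx":-0.003,"ty":-0.033,"tz":0,"rx":0,"ry":0,"rz":0},{"tx":0,"ty":-0.015,"tz":0,"rx":0,"ry":0,"rz":0},{"tx":0,"ty":0,"tz":0,"rx":0,"ry":0,"rz":0},{"tx":0,"ty":0,"tz":0,"rx":0,"ry":0,"rz":0}]'
python3 - <<'E'
from cell import env
import cv2,pickle
for n in ["wrist","side","scene"]:
    c=env.read_camera(n); cv2.imwrite(f"pics/{n}9.png",c["pixels"][:,:,::-1])
    pickle.dump((c,env.get_obs()),open(f"{n}9.pkl","wb"))
E
```

```text
time_s: 19.65
tool_pos: [0.638, -0.2752, 0.4199]
tool_rot: [179.9, 0.0, 178.8]
force: [-0.6, 1.0, -2.3]
grip_width: 0.0148
```

View pics/wrist9.png

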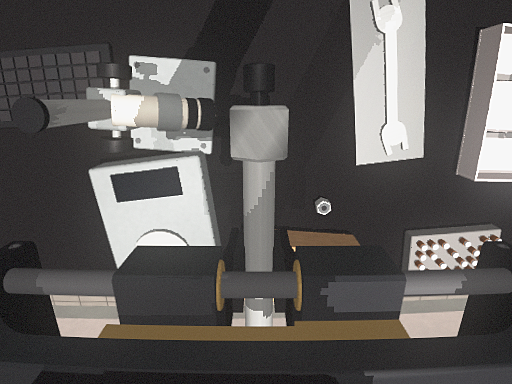

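View pics/scene9.png

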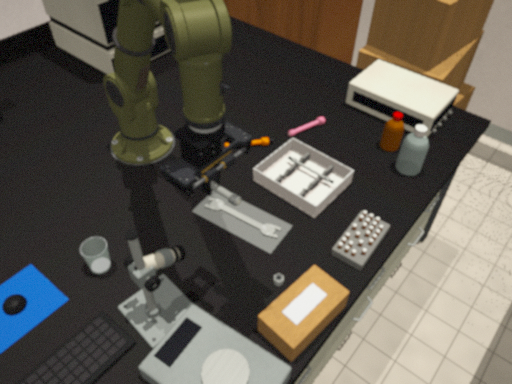

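The wrist view now shows the microscope from above, with the post top at (30,114), the base plate at (130–215, 57–150) and the black ring at (207,113). Zooming in.

```bash
python3 - <<'E'
import cv2
im=cv2.imread("pics/wrist9.png")[40:170,5:235]
cv2.imwrite("pics/w9c.png",cv2.resize(im,None,fx=3.4,fy=3.4,interpolation=cv2.INTER_CUBIC))
E
```

```text
(no output)
```

View pics/w9c.png

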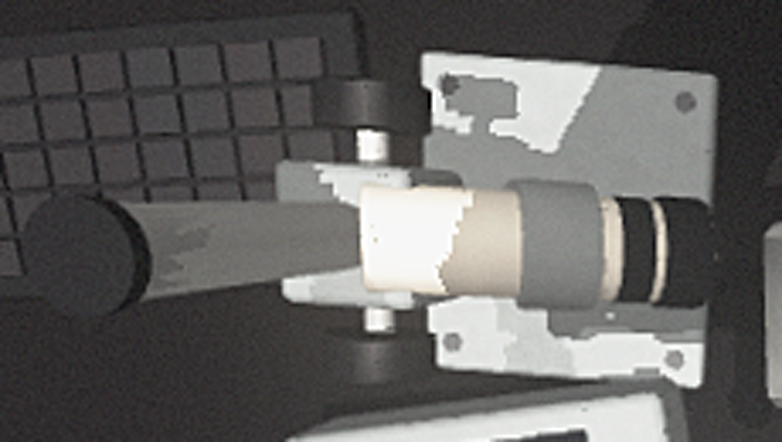

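```bash
cat > m5.py <<'E'
from h import *; import pickle
def cam(n): 
    c,o=pickle.load(open(n,"rb")); return (np.array(c["intrinsics"]),np.array(c["D"]),np.array(c["R"]),np.array(c["t"]))
CW,CS,CD=cam("wrist9.pkl"),cam("scene9.pkl"),cam("side9.pkl")
aw=lambda x,y:np.array([5+x/3.4-.35,40+y/3.4-.35])
A=lambda x,y:np.array([105+x/4.8-.4,225+y/4.8-.4]); B=lambda x,y:np.array([285+x/5.5-.4,275+y/5.5-.4])
pts=[(CW,aw(424,53),(-.06,.08,.014)),(CW,aw(716,74),(.09,.08,.014)),(CW,aw(703,387),(.09,-.08,.014)),(CW,aw(437,368),(-.06,-.08,.014)),(CW,aw(83,255),(0,0,.34)),
(CS,A(133,50),(0,0,.34)),(CD,B(463,103),(0,0,.34)),(CS,A(62,392),(-.06,.08,.014)),(CS,A(283,235),(.09,.08,.014)),(CS,A(225,590),(-.06,-.08,.014)),(CD,B(50,352),(.09,.08,.014)),(CD,B(545,580),(-.06,-.08,.014))]
axis=[(CW,aw(685,251)),(CW,aw(560,245)),(CW,aw(440,238))]
th=np.linspace(0,2*np.pi,60)
def geom(p):
    d=np.array([np.cos(p[2]),np.sin(p[2]),0]); y=np.array([-d[1],d[0],0]); z=np.array([0,0,1.])
    L=np.array([p[0],p[1],p[3]])+.11*d; a=np.cos(np.radians(25))*d-np.sin(np.radians(25))*z; n=np.cross(a,y)
    return L,a,y,n
def f(p,wr=1):
    R=Ro.from_euler('z',p[2]).as_matrix(); r=[]
    for c,px,l in pts: r+=list(proj(0,R@np.array(l)+[p[0],p[1],0],c)[0]-px)
    L,a,y,n=geom(p)
    q=proj(0,[L,L-.05*a],CW); e=(q[1]-q[0])/np.linalg.norm(q[1]-q[0])
    for c,px in axis: r.append(2*np.cross(e,px-q[0]))
    rim=L+.02*(np.outer(np.cos(th),y)+np.outer(np.sin(th),n))
    rim=np.vstack([rim,rim-.012*a])
    w=proj(0,rim,CW); s=proj(0,rim,CS); d=proj(0,rim,CD)
    r+=[2*(w[:,0].max()-aw(714,0)[0]),2*(s[:,0].max()-A(382,0)[0]),2*(d[:,0].min()-B(199,0)[0]),2*(d[:,1].min()-B(0,36)[1]),2*(s[:,1].max()-A(0,182)[1])]
    return np.array(r)
if __name__=="__main__":
    s=least_squares(f,[.56,-.442,np.radians(83.7),.18],loss='soft_l1'); p=s.x
    print(p[:2].round(4),np.degrees(p[2]).round(2),p[3].round(4)); r=f(p); print(r[:24].reshape(-1,2).round(1).tolist(),r[24:].round(1))
    L,a,y,n=geom(p); print("L",L.round(4),"a",a.round(4))
    for k,c,(x0,y0,sc) in [("s",CS,(105,225,4.8)),("d",CD,(285,275,5.5)),("w",CW,(5,40,3.4))]:
        rim=L+.02*(np.outer(np.cos(th),y)+np.outer(np.sin(th),n))
        im=cv2.imread("pics/%s9.png"%{"s":"scene","d":"side","w":"wrist"}[k])
        im=cv2.resize(im[y0:y0+125,x0:x0+ (230 if k=="w" else 115)],None,fx=sc,fy=sc,interpolation=cv2.INTER_CUBIC)
        dr=lambda P,col:cv2.polylines(im,[((proj(0,P,c)-[x0,y0]+.5)*sc).astype(int)],False,col,1)
        dr(rim,(0,0,255)); dr([L,L-.115*a],(0,255,0)); dr(L-.1*a+.018*(np.outer(np.cos(th),y)+np.outer(np.sin(th),n)),(255,0,0))
        R=Ro.from_euler('z',p[2]).as_matrix()
        dr([R@np.array(q)+[p[0],p[1],0] for q in [(-.06,.08,.014),(.09,.08,.014),(.09,-.08,.014),(-.06,-.08,.014),(-.06,.08,.014)]],(0,255,255))
        cv2.imwrite(f"pics/fit_{k}.png",im)
E
python3 m5.py
```

```text
[ 0.559  -0.4426] 84.12 0.1661
[[-2.1, -0.8], [-0.0, -0.8], [-0.1, 0.7], [-3.2, 0.0], [-2.3, 0.4], [-1.7, -1.3], [0.2, 0.3], [-1.2, -0.2], [-1.0, -1.0], [0.6, -0.2], [-1.2, -0.5], [1.9, 0.8]] [ 0.4  0.1  0.6  3.4  2.9 -2.3  0.  -0.9]
L [ 0.5702 -0.3331  0.1661] a [ 0.0928  0.9015 -0.4226]m5.py:20: DeprecationWarning: Arrays of 2-dimensional vectors are deprecated. Use arrays of 3-dimensional vectors instead. (deprecated in NumPy 2.0)
  for c,px in axis: r.append(2*np.cross(e,px-q[0]))
```

View pics/fit_w.png

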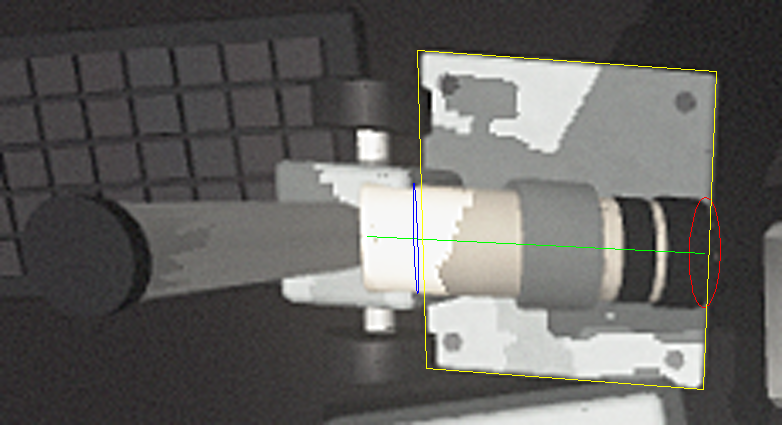

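View pics/fit_s.png

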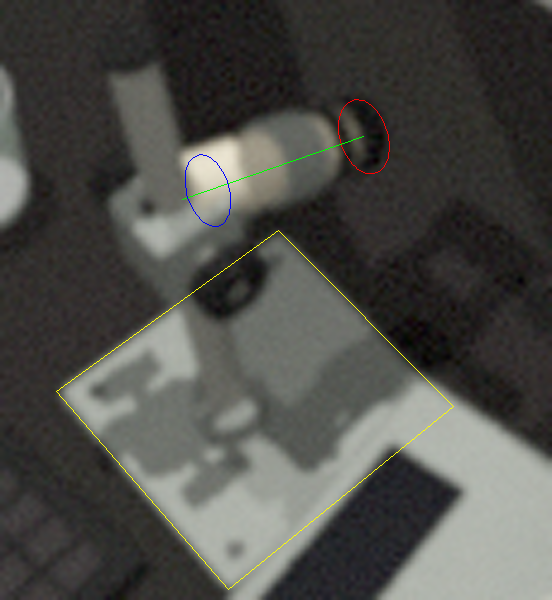

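View pics/fit_d.png

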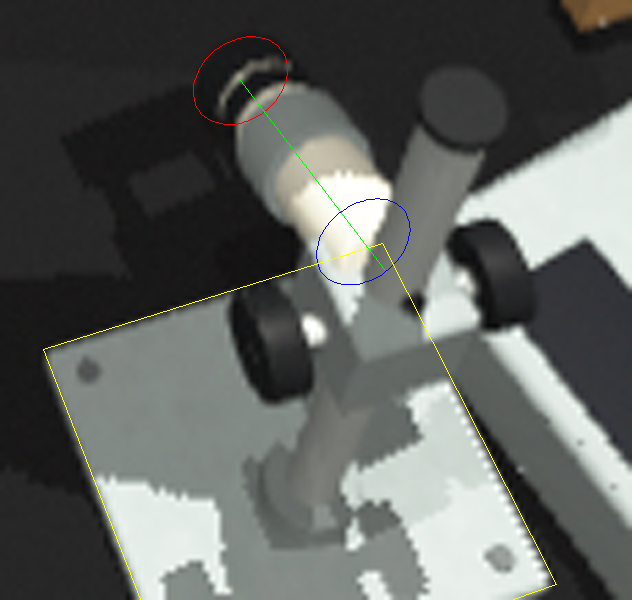

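The barrel height is off in the fit, so I'll enhance the images and use barrel-edge lines in all views.

```bash
python3 - <<'E'
import cv2,numpy as np
def g(n,x0,y0,x1,y1,s,o):
    im=cv2.imread(n)[y0:y1,x0:x1]
    im=cv2.resize(im,None,fx=s,fy=s,interpolation=cv2.INTER_CUBIC)
    im=(255*(im/255.)**.45).astype(np.uint8); 
    for k in range(0,im.shape[1],100): cv2.putText(im,str(k),(k,10),0,.35,(0,255,255)); cv2.line(im,(k,0),(k,4),(0,255,255))
    for k in range(100,im.shape[0],100): cv2.putText(im,str(k),(0,k),0,.35,(0,255,255))
    cv2.imwrite(o,im)
g("pics/scene0.png",125,235,195,285,10,"pics/gs.png")
g("pics/side0.png",310,275,370,335,10,"pics/gd.png")
E
```

```text
(no output)
```

View pics/gs.png

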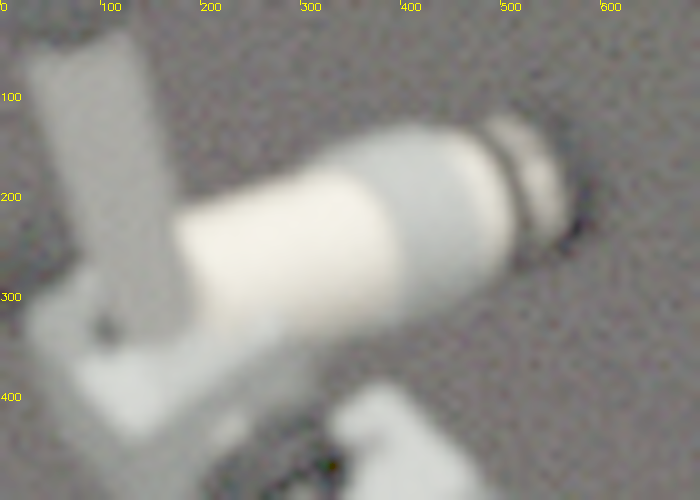

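View pics/gd.png

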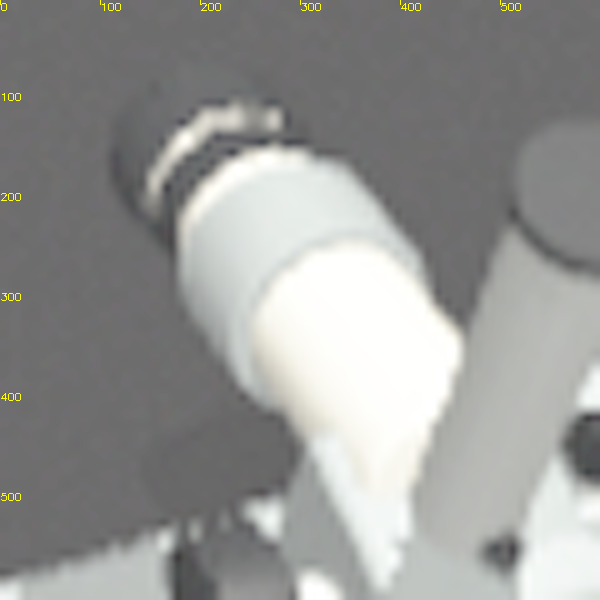

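```bash
cat > m6.py <<'E'
import m5; from m5 import *
G=lambda x,y:np.array([125+x/10-.45,235+y/10-.45]); H=lambda x,y:np.array([310+x/10-.45,275+y/10-.45])
bar=[(CS,[G(200,205),G(250,190),G(300,174)]),(CD,[H(255,320),H(280,380),H(300,425),H(430,280),H(458,335)]),(CW,[aw(380,185),aw(440,187),aw(500,190),aw(380,290),aw(440,294),aw(500,298)])]
ring=[(CS,[G(600,200),G(590,235)]),(CD,[H(108,155),H(118,115),H(150,80),H(200,62)]),(CW,[aw(714,250),aw(690,199),aw(690,304),aw(675,200),aw(675,304)])]
def cyl(p,r,s0,s1):
    L,a,y,n=geom(p); c=r*(np.outer(np.cos(th),y)+np.outer(np.sin(th),n))
    return np.vstack([L-s*a+c for s in np.linspace(s0,s1,4)])
def res(p,c,P,r,s0,s1):
    h=cv2.convexHull(proj(0,cyl(p,r,s0,s1),c).astype(np.float32))
    return [cv2.pointPolygonTest(h,tuple(map(float,q)),True) for q in P]
def f2(p):
    R=Ro.from_euler('z',p[2]).as_matrix(); r=[]
    for c,px,l in pts: r+=list(.7*(proj(0,R@np.array(l)+[p[0],p[1],0],c)[0]-px))
    for c,P in bar: r+=res(p,c,P,.018,-.0,.115)
    for c,P in ring: r+=res(p,c,P,.02,0,.012)
    return np.array(r)
s=least_squares(f2,[.56,-.442,np.radians(84),.172],loss='soft_l1',diff_step=1e-4); p=s.x
print(p[:2].round(4),np.degrees(p[2]).round(2),p[3].round(4)); r=f2(p); print(r[:24].reshape(-1,2).round(1).tolist()); print(r[24:].round(1))
L,a,y,n=geom(p); print("L",L.round(4),"a",a.round(4))
for lab,o in [("nowrist",0)]:
    g=lambda q:np.array([v for c,P in bar+ring if c is not CW for v in res(q,c,P,.018 if any(P is b[1] for b in bar) else .02,0,.115 if any(P is b[1] for b in bar) else .012)])
    for z in [.166,.17,.174,.178]:
        q=p.copy(); q[3]=z; print(z,g(q).round(1))
np.save("scope.npy",p)
E
python3 m6.py 2>/dev/null
```

```text
[ 0.5592 -0.4423] 84.05 0.1732
[[-1.4, -0.5], [0.1, -0.4], [-0.0, 0.6], [-2.2, 0.1], [-1.4, 0.5], [-1.0, -0.9], [0.2, 0.1], [-0.7, -0.2], [-0.6, -0.7], [0.5, -0.1], [-0.8, -0.5], [1.4, 0.5]]
[-0.3 -0.2 -0.1  2.3  0.7 -0.3 -0.5  0.8  1.   0.5  0.2  1.5  0.8  0.2
  0.9  0.3  0.2  0.5  0.8  1.3  1.1  0.6  1.7  1.2  1.5]
L [ 0.5706 -0.3329  0.1732] a [ 0.094   0.9014 -0.4226]
0.166 [-2.1 -2.  -2.   3.6  2.1  1.1 -2.1 -0.8  1.2  1.6  0.5 -0.1 -0.4 -0.4]
0.17 [-1.1 -1.  -1.   2.9  1.4  0.3 -1.2  0.1  1.1  0.9  0.4  0.3  0.3  0.6]
0.174 [-0.1  0.   0.1  2.1  0.6 -0.4 -0.3  0.9  0.8  0.2  0.1  0.5  0.9  1.5]
0.178 [ 1.   1.1  1.1  1.3 -0.2 -1.2  0.5  1.8  0.5 -0.7 -0.3  0.6  1.5  2.4]
```

```bash
cat > goal.py <<'E'
import sys
from h import *; from plan import plan
p=np.load("scope.npy"); L=np.array([.5707,-.333,.1737]); yaw=p[2]
d=np.array([np.cos(yaw),np.sin(yaw),0]); z=np.array([0,0,1.]); c,s=np.cos(np.radians(25)),np.sin(np.radians(25))
a=c*d-s*z; tz=-(s*d+c*z); ty=np.cross(tz,a)
R=np.column_stack([a,ty,tz])
gap=float(sys.argv[1])
P=L+(gap+.08)*a-.006*tz
print("target",P.round(4),Ro.from_matrix(R).as_euler('xyz',degrees=True).round(2))
plan(P,R=R)
E
python3 goal.py .12
```

```text
target [ 0.5898 -0.1502  0.0946] [180.    25.    84.05]
t 19.8 pos [ 0.6381 -0.2751  0.4201] rot [1.7995e+02 3.0000e-02 1.7887e+02] F [-0.8 -0.1 -2.3] w 0.0142
shift first: tool shift [0.0509 0.1236 0.3256] turn [ 20.72 -19.    93.15]
turn first: shift then [ 0.2456 -0.061   0.2446]
```

```bash
python3 goal.py .08; python3 - <<'E'
from plan import plan
plan([.586,-.186,.33],[180,0,178.87])
E
```

```text
target [ 0.586  -0.1863  0.1115] [180.    25.    84.05]
t 19.8 pos [ 0.6381 -0.2751  0.4201] rot [1.7995e+02 3.0000e-02 1.7887e+02] F [-0.8 -0.1 -2.3] w 0.0142
shift first: tool shift [0.054  0.0875 0.3086] turn [ 20.72 -19.    93.15]
turn first: shift then [ 0.2056 -0.061   0.2446]
t 19.8 pos [ 0.6381 -0.2751  0.4201] rot [1.7995e+02 3.0000e-02 1.7887e+02] F [-0.8 -0.1 -2.3] w 0.0142
shift first: tool shift [0.0539 0.0879 0.0902] turn [ 0.05  0.03 -0.  ]
turn first: shift then [0.0538 0.088  0.0901]
```

```bash
python3 -m creep '[{"tx":0.008,"ty":0.014,"tz":0.014,"rx":0,"ry":0,"rz":0},{"tx":0.015,"ty":0.025,"tz":0.025,"rx":0,"ry":0,"rz":0},{"tx":0.015,"ty":0.025,"tz":0.025,"rx":0,"ry":0,"rz":0},{"tx":0.015,"ty":0.024,"tz":0.026,"rx":0,"ry":0,"rz":0},{"tx":0,"ty":0,"tz":0,"rx":0,"ry":0,"rz":0},{"tx":0,"ty":0,"tz":0,"rx":1.03,"ry":-0.95,"rz":4.66},{"tx":0,"ty":0,"tz":0,"rx":2.07,"ry":-1.9,"rz":9.315},{"tx":0,"ty":0,"tz":0,"rx":2.07,"ry":-1.9,"rz":9.315},{"tx":0,"ty":0,"tz":0,"rx":2.07,"ry":-1.9,"rz":9.315},{"tx":0,"ty":0,"tz":0,"rx":2.07,"ry":-1.9,"rz":9.315},{"tx":0,"ty":0,"tz":0,"rx":2.07,"ry":-1.9,"rz":9.315},{"tx":0,"ty":0,"tz":0,"rx":2.07,"ry":-1.9,"rz":9.315},{"tx":0,"ty":0,"tz":0,"rx":2.07,"ry":-1.9,"rz":9.315},{"tx":0,"ty":0,"tz":0,"rx":2.07,"ry":-1.9,"rz":9.315},{"tx":0,"ty":0,"tz":0,"rx":2.07,"ry":-1.9,"rz":9.315},{"tx":0,"ty":0,"tz":0,"rx":1.03,"ry":-0.95,"rz":4.66},{"tx":0,"ty":0,"tz":0,"rx":0,"ry":0,"rz":0}]'
python3 goal.py .08
```

```text
time_s: 21.92
tool_pos: [0.5876, -0.1872, 0.3306]
tool_rot: [179.9, 25.0, 84.0]
force: [0.1, -1.0, -2.2]
grip_width: 0.0146
target [ 0.586  -0.1863  0.1115] [180.    25.    84.05]
t 21.93 pos [ 0.5876 -0.1872  0.3306] rot [179.94  25.02  83.97] F [ 0.1 -1.  -2.2] w 0.0146
shift first: tool shift [ 0.0934 -0.0019  0.1982] turn [ 0.03  0.02 -0.07]
turn first: shift then [ 0.0933 -0.0017  0.1982]
```

```bash
python3 -m creep '[{"tx":0.0058,"ty":-0.0018,"tz":0.0124,"rx":0,"ry":0,"rz":0},{"tx":0.0117,"ty":0,"tz":0.0248,"rx":0,"ry":0,"rz":0},{"tx":0.0117,"ty":0,"tz":0.0248,"rx":0,"ry":0,"rz":0},{"tx":0.0117,"ty":0,"tz":0.0248,"rx":0,"ry":0,"rz":0},{"tx":0.0117,"ty":0,"tz":0.0248,"rx":0,"ry":0,"rz":0},{"tx":0.0117,"ty":0,"tz":0.0248,"rx":0,"ry":0,"rz":0},{"tx":0.0117,"ty":0,"tz":0.0248,"rx":0,"ry":0,"rz":0},{"tx":0.0117,"ty":0,"tz":0.0248,"rx":0,"ry":0,"rz":0},{"tx":0.0058,"ty":0,"tz":0.0124,"rx":0,"ry":0,"rz":0},{"tx":0,"ty":0,"tz":0,"rx":0,"ry":0,"rz":0},{"tx":0,"ty":0,"tz":0,"rx":0,"ry":0,"rz":0}]'
python3 - <<'E'
from cell import env
import cv2,pickle
for n in ["wrist","side","scene"]:
    c=env.read_camera(n); cv2.imwrite(f"pics/{n}10.png",c["pixels"][:,:,::-1])
    pickle.dump((c,env.get_obs()),open(f"{n}10.pkl","wb"))
E
python3 goal.py .08
```

```text
time_s: 23.3
tool_pos: [0.5856, -0.187, 0.1117]
tool_rot: [179.9, 25.0, 83.9]
force: [0.8, -0.0, -1.8]
grip_width: 0.0147
target [ 0.586  -0.1863  0.1115] [180.    25.    84.05]
t 23.45 pos [ 0.5856 -0.1867  0.1116] rot [179.89  25.01  83.87] F [-0.3 -0.8 -3.3] w 0.0145
shift first: tool shift [ 0.0005  0.0004 -0.0001] turn [ 0.03  0.01 -0.17]
turn first: shift then [ 0.0005  0.0004 -0.0001]
```

View pics/scene10.png

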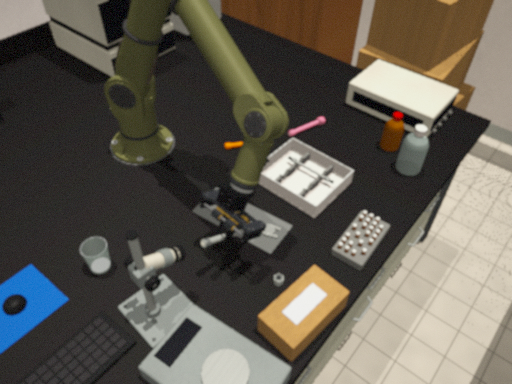

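View pics/side10.png

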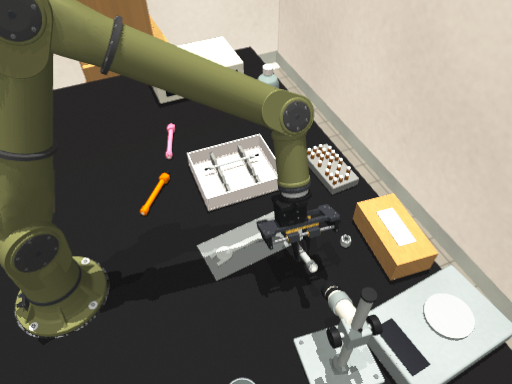

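View pics/wrist10.png

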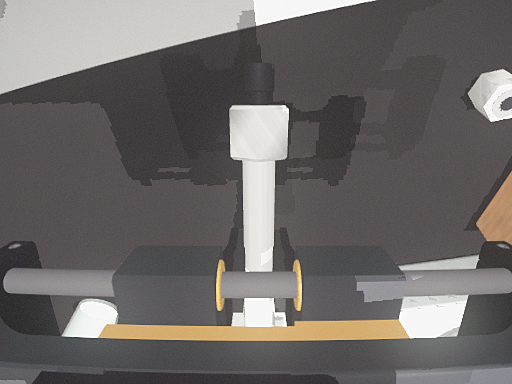

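The column's pale end is at (207,241) in the scene and (312,266) in the side view, pointing at the ring. I'll overlay the in-hand model to check.

```bash
cat > ov.py <<'E'
import sys
from h import *; import pickle
k=sys.argv[1]; x0=float(sys.argv[2]) if len(sys.argv)>2 else 0; z0=.006+(float(sys.argv[3]) if len(sys.argv)>3 else 0); pit=float(sys.argv[4]) if len(sys.argv)>4 else 0
th=np.linspace(0,2*np.pi,50)
for n,(bx,by,ex,ey,s) in [("scene",tuple(map(int,sys.argv[5].split(",")))+(8,)) ,("side",tuple(map(int,sys.argv[6].split(",")))+(8,)),("wrist",(200,50,320,250,3))]:
    c,o=pickle.load(open(f"{n}{k}.pkl","rb")); cam=(np.array(c["intrinsics"]),np.array(c["D"]),np.array(c["R"]),np.array(c["t"]))
    Rt=Ro.from_euler('xyz',o["tool_rot"],degrees=True)
    Rp=Ro.from_euler('y',pit,degrees=True)
    W=lambda q:Rt.apply(Rp.apply(np.atleast_2d(q)*[-1,-1,1])+[x0,0,z0])+o["tool_pos"]
    circ=lambda x,r:np.column_stack([0*th+x,r*np.cos(th),r*np.sin(th)])
    im=(255*(c["pixels"][by:ey,bx:ex,::-1]/255.)**.6).astype(np.uint8); im=cv2.resize(im,None,fx=s,fy=s,interpolation=cv2.INTER_CUBIC)
    dr=lambda P,col:cv2.polylines(im,[((proj(0,P,cam)-[bx,by]+.5)*s).astype(int)],False,col,1)
    for x,r,col in [(.08,.008,(0,0,255)),(.06,.011,(0,255,0)),(.08,.011,(0,255,0)),(-.058,.015,(255,0,255)),(-.082,.015,(255,0,255)),(-.1,.009,(255,255,0)),(.058,.008,(0,255,255))]: dr(W(circ(x,r)),col)
    dr(W([[.08,0,0],[-.1,0,0]]),(255,128,0))
    L=np.array([.5707,-.333,.1737]);y_=np.load("scope.npy")[2]
    d=np.array([np.cos(y_),np.sin(y_),0]);a=.9063*d-np.array([0,0,.4226]);yy=np.array([-d[1],d[0],0]);nn=np.cross(a,yy)
    dr(L+.02*(np.outer(np.cos(th),yy)+np.outer(np.sin(th),nn)),(0,0,255)); dr([L-.1*a,L+.04*a],(0,255,0))
    cv2.imwrite(f"pics/ov_{n}{k}.png",im)
E
python3 ov.py 10 0 0 0 130,220,230,290 270,230,370,305
```

```text
(no output)
```

View pics/ov_scene10.png

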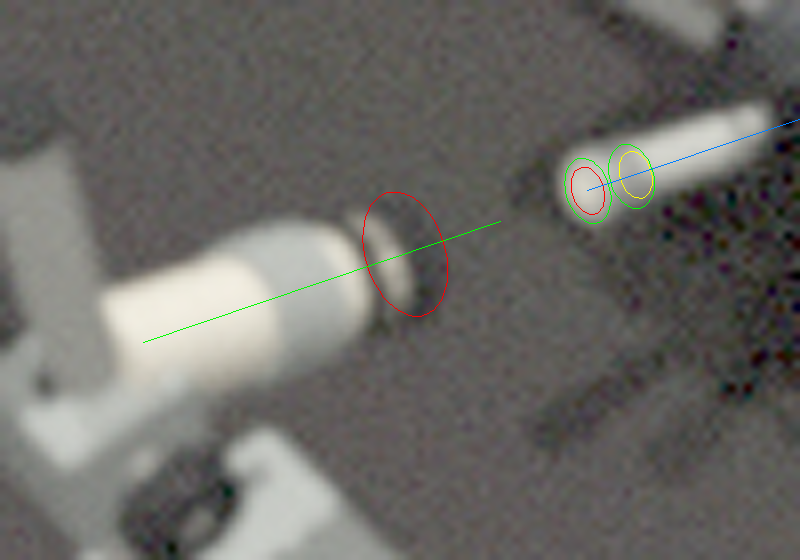

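View pics/ov_side10.png

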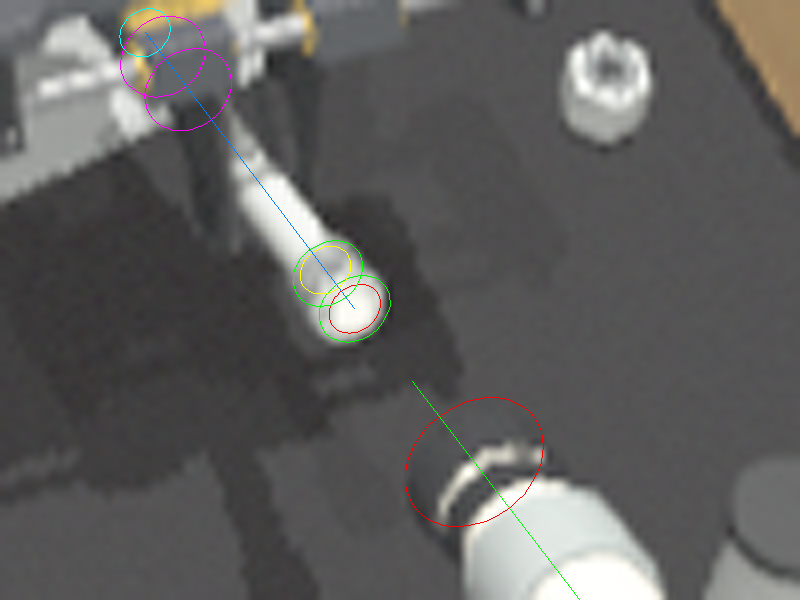

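View pics/ov_wrist10.png

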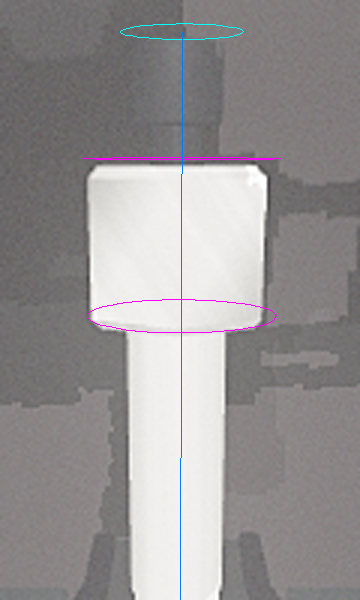

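The model matches within about 1 px in both views. Advancing to the 40 mm gap slowly.

```bash
python3 -m creep '[{"tx":-0.004,"ty":0.0004,"tz":0,"rx":0,"ry":0,"rz":-0.2},{"tx":-0.008,"ty":0,"tz":0,"rx":0,"ry":0,"rz":0},{"tx":-0.01,"ty":0,"tz":0,"rx":0,"ry":0,"rz":0},{"tx":-0.01,"ty":0,"tz":0,"rx":0,"ry":0,"rz":0},{"tx":-0.005,"ty":0,"tz":0,"rx":0,"ry":0,"rz":0},{"tx":-0.0025,"ty":0,"tz":0,"rx":0,"ry":0,"rz":0},{"tx":0,"ty":0,"tz":0,"rx":0,"ry":0,"rz":0},{"tx":0,"ty":0,"tz":0,"rx":0,"ry":0,"rz":0},{"tx":0,"ty":0,"tz":0,"rx":0,"ry":0,"rz":0}]'
python3 - <<'E'
from cell import env
import cv2,pickle
for n in ["wrist","side","scene"]:
    c=env.read_camera(n); cv2.imwrite(f"pics/{n}11.png",c["pixels"][:,:,::-1])
    pickle.dump((c,env.get_obs()),open(f"{n}11.pkl","wb"))
E
python3 goal.py .04
python3 ov.py 11 0 0 0 140,220,240,290 280,230,380,305
python3 - <<'E'
import cv2,numpy as np
def g(n,x0,y0,x1,y1,s,o):
    im=cv2.imread(n)[y0:y1,x0:x1]
    im=cv2.resize(im,None,fx=s,fy=s,interpolation=cv2.INTER_CUBIC)
    im=(255*(im/255.)**.45).astype(np.uint8); 
    for k in range(0,im.shape[1],100): cv2.putText(im,str(k),(k,10),0,.35,(0,255,255)); cv2.line(im,(k,0),(k,4),(0,255,255))
    for k in range(100,im.shape[0],100): cv2.putText(im,str(k),(0,k),0,.35,(0,255,255))
    cv2.imwrite(o,im)
g("pics/scene11.png",170,225,230,275,12,"pics/gs11.png")
g("pics/side11.png",295,245,350,295,12,"pics/gd11.png")
E
```

```text
time_s: 24.58
tool_pos: [0.5816, -0.2219, 0.1271]
tool_rot: [-179.9, 25.0, 84.2]
force: [0.0, 0.0, -2.2]
grip_width: 0.0144
target [ 0.5822 -0.2223  0.1284] [180.    25.    84.05]
t 24.73 pos [ 0.5816 -0.2222  0.1272] rot [-179.89   25.03   84.15] F [-0.4 -0.7 -3.3] w 0.0144
shift first: tool shift [-0.0006  0.0007 -0.0011] turn [-0.07  0.03  0.09]
turn first: shift then [-0.0006  0.0007 -0.0011]
```

View pics/gs11.png

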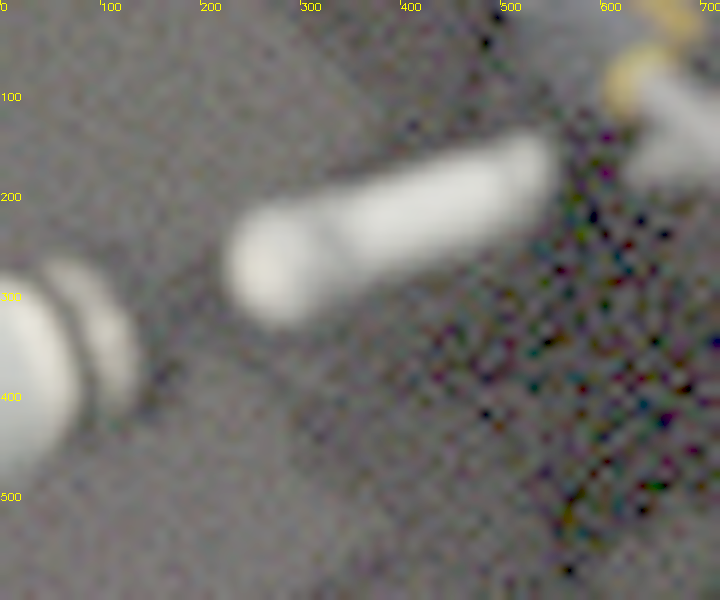

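View pics/gd11.png

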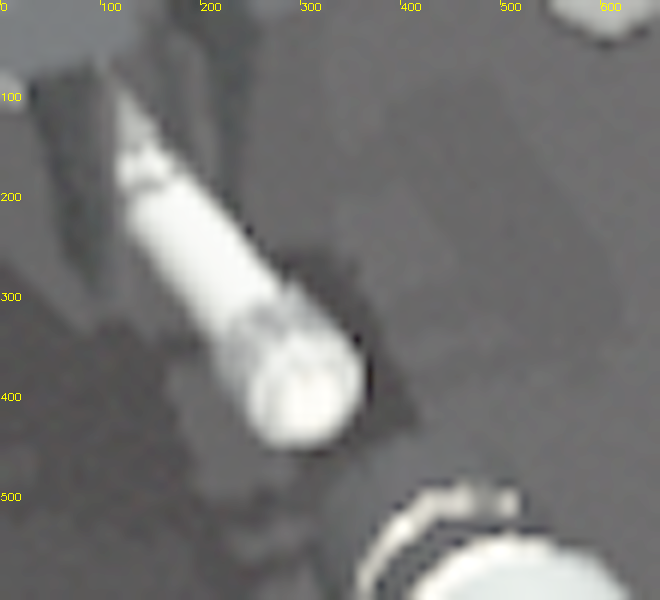

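View pics/ov_scene11.png

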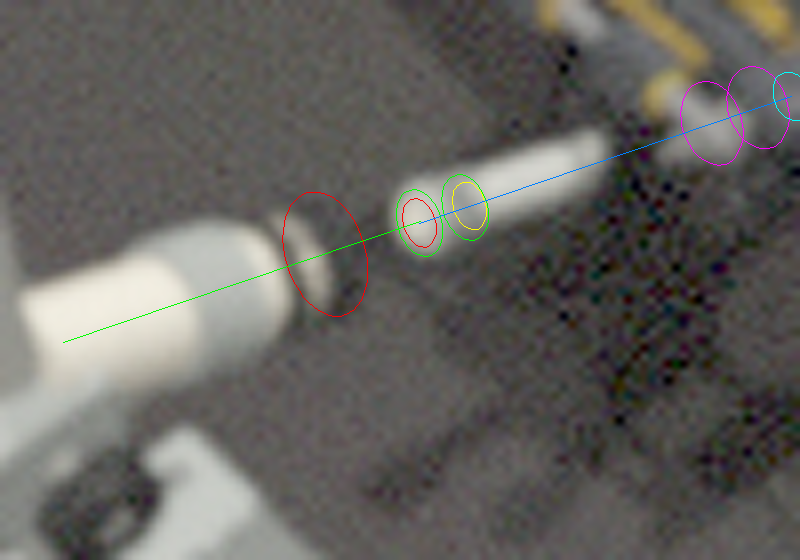

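View pics/ov_side11.png

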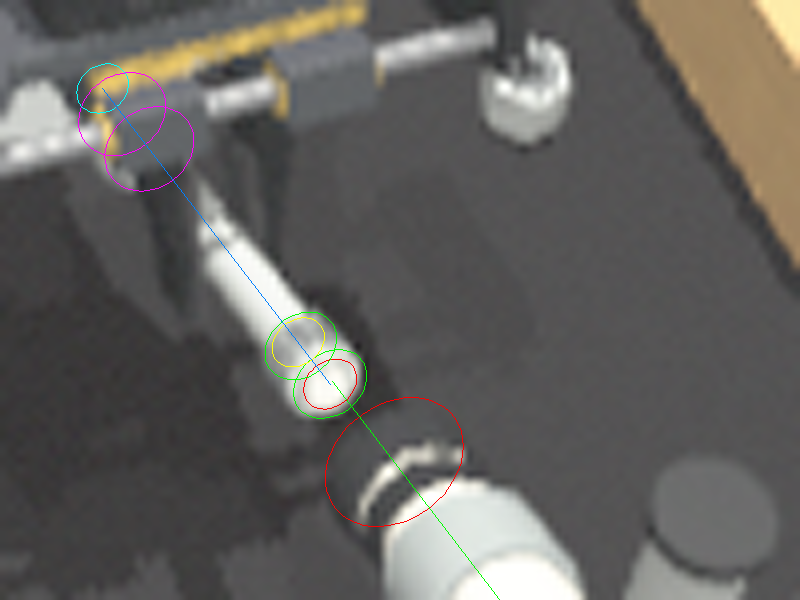

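```bash
cat > m7.py <<'E'
from m6 import *
G2=lambda x,y:np.array([170+x/12-.46,225+y/12-.46]); H2=lambda x,y:np.array([295+x/12-.46,245+y/12-.46])
tube={0:[G2(*q) for q in [(380,177),(450,153),(510,133),(390,272),(450,252),(520,228)]],1:[H2(*q) for q in [(130,220),(170,285),(205,335),(185,170),(230,225),(270,280)]]}
col={0:[G2(*q) for q in [(275,198),(225,262),(285,327),(240,220),(245,305)]],1:[H2(*q) for q in [(362,375),(300,447),(250,410),(340,430),(335,310)]]}
cams=[CS,CD]
def cyl2(E,u,r,s0,s1):
    y=np.cross([0,0,1],u);y/=np.linalg.norm(y);n=np.cross(u,y)
    c=r*(np.outer(np.cos(th),y)+np.outer(np.sin(th),n)); return np.vstack([E-s*u+c for s in (s0,s1)])
def u_(az,el): return np.array([np.cos(el)*np.cos(az),np.cos(el)*np.sin(az),np.sin(el)])
def fc(q,which=(0,1)):
    E=q[:3];u=u_(q[3],q[4]);r=[]
    for i in which:
        for P,rr,s0,s1 in [(tube[i],.008,.0,.14),(col[i],.011,.0,.02)]:
            h=cv2.convexHull(proj(0,cyl2(E,u,rr,s0,s1),cams[i]).astype(np.float32))
            r+=[cv2.pointPolygonTest(h,tuple(map(float,v)),True) for v in P]
    return np.array(r)
c,o=pickle.load(open("scene11.pkl","rb"))
Rt=Ro.from_euler('xyz',o["tool_rot"],degrees=True)
En=Rt.apply([-.08,0,.006])+o["tool_pos"]; un=-Rt.apply([1,0,0])
q0=[*En,np.arctan2(un[1],un[0]),np.arcsin(un[2])]
print("nominal",np.round(q0[:3],4),np.degrees(q0[3:]).round(2),fc(q0).round(1))
s=least_squares(fc,q0,loss='soft_l1',diff_step=1e-4)
print("cam fit",s.x[:3].round(4),np.degrees(s.x[3:]).round(2),fc(s.x).round(1))
# scope with scene+side only for lens
def f3(p):
    R=Ro.from_euler('z',p[2]).as_matrix(); r=[]
    for c,px,l in pts:
        if c is not CW: r+=list(.7*(proj(0,R@np.array(l)+[p[0],p[1],0],c)[0]-px))
    for c,P in bar:
        if c is not CW: r+=res(p,c,P,.018,-.0,.115)
    for c,P in ring:
        if c is not CW: r+=res(p,c,P,.02,0,.012)
    return np.array(r)
t=least_squares(f3,p,loss='soft_l1',diff_step=1e-4).x
L2,a2,_,_=geom(t); print("scope scene+side only: L",L2.round(4),"yaw",np.degrees(t[2]).round(2))
for nm,LL,aa in [("all",L,a),("2cam",L2,a2)]:
  for en,E,u in [("nominal",En,un),("camfit",s.x[:3],u_(*s.x[3:]))]:
    v=E-LL; al=v@aa; lat=v-al*aa; print(nm,en,"gap",al.round(4),"lateral",lat.round(4),"angle",np.degrees(np.arccos(-u@aa)).round(2))
E
python3 m7.py 2>/dev/null | tail -8
```

```text
0.4  0.3  0.5  0.6  0.  -0.1  0.3 -0.8]
cam fit [ 0.5727 -0.2974  0.1574] [-95.22  24.53] [-0.8 -0.8 -0.7 -0.9 -1.  -1.1 -0.9 -0.2 -1.  -0.2 -0.1  0.4 -0.2 -0.4
  0.1  0.   0.3  0.3  0.   0.1  0.2 -1.1]
scope scene+side only: L [ 0.5711 -0.3338  0.1741] yaw 83.89
all nominal gap 0.0403 lateral [-0.0005 -0.0002 -0.0005] angle 0.1
all camfit gap 0.0389 lateral [-0.0016  0.0005  0.0006] angle 0.81
2cam nominal gap 0.0414 lateral [-0.0012 -0.0003 -0.001 ] angle 0.24
2cam camfit gap 0.0399 lateral [-0.0023  0.0003  0.0001] angle 0.93
```

Independent checks agree: gap 39–41 mm, sideways error 0.5–2.3 mm in −x, angle under 1°. I'll make a small sideways correction of 1.2 mm, then settle.

```bash
python3 -m creep '[{"tx":0,"ty":0.0012,"tz":-0.0004,"rx":0,"ry":0,"rz":0},{"tx":0,"ty":0,"tz":0,"rx":0,"ry":0,"rz":0},{"tx":0,"ty":0,"tz":0,"rx":0,"ry":0,"rz":0},{"tx":0,"ty":0,"tz":0,"rx":0,"ry":0,"rz":0},{"tx":0,"ty":0,"tz":0,"rx":0,"ry":0,"rz":0},{"tx":0,"ty":0,"tz":0,"rx":0,"ry":0,"rz":0}]'
python3 - <<'E'
from cell import env
import cv2
for n in ["side","wrist"]:
    c=env.read_camera(n); cv2.imwrite(f"pics/{n}12.png",c["pixels"][:,:,::-1])
o=env.get_obs(); print(o["joint_velocities"].round(2))
E
python3 goal.py .04
```

```text
time_s: 25.48
tool_pos: [0.5827, -0.2223, 0.1276]
tool_rot: [-179.9, 25.0, 84.1]
force: [0.5, 0.4, -1.6]
grip_width: 0.0145
[ 0.04  0.05 -0.05  0.06  0.11 -0.02  0.1 ]
target [ 0.5822 -0.2223  0.1284] [180.    25.    84.05]
t 25.57 pos [ 0.5827 -0.2223  0.1276] rot [-179.89   25.03   84.13] F [ 1.   1.6 -1.4] w 0.0143
shift first: tool shift [-0.0004 -0.0005 -0.0007] turn [-0.07  0.03  0.07]
turn first: shift then [-0.0004 -0.0005 -0.0007]
```

View pics/side12.png

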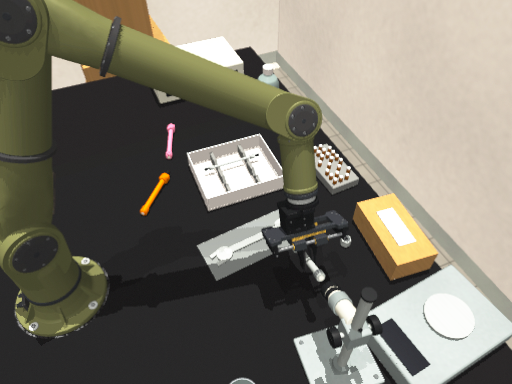

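The bare end, at about (318,273), faces the ring at (332,291). The spanner is on the mat, and the slim column and loose nut have not moved. The arm is steady, so I'm handing in.

```bash
python3 -c "
from cell import env
print(env.sign_off())"
```

```text
the job is handed in; nothing more can be done
None
```

I laid the spanner flat on the mat, then lifted the thick column out of its saddles. The arm is still holding it in front of the microscope, and I have handed the job in.

- **Spanner:** I lowered it until it touched the mat before letting go. The wrist picture afterwards showed it lying wholly on the mat.
- **Column:** before a last 1.2 mm sideways correction, the joint readings and a fit to the scene and side pictures gave these values. I did not measure again with the cameras after that correction, apart from one look at the side view.

| Check | Result |
|---|---|
| Gap to the glass | about 39–41 mm |
| Off centre | about 1–2 mm |
| Angle to the barrel | under 1° |

- **At hand-in:** the time was about 25.6 s. The joints were practically still and the grip was steady at 14.4 mm opening with 58 N set. Nothing touched the microscope. The slim column and loose nut were where they started.
- **Disagreements:** my first fit put the lens about 7 mm too low, so I redid it using the barrel edges before approaching. In the wrist picture the column looked about 6% narrower than expected. The scene and side pictures did not show this, so I went by those. The lens position is known to about 2 mm.
- **Refused command:** my first move was refused because some row values were left out; the arm did not move.

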